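Load the analyser rack with reagent vials in reverse order

ROBOT

A 6-joint arm with a two-finger parallel gripper is mounted at the origin on the work surface. World frame = base frame: x ahead of the robot, y to its left, z up, the work surface at z = 0. Lengths are in m, angles in rad, forces in N, time in s.
With the tool pointing down it reaches from about 0.25 to 0.775 m from the base axis. Payload 4 kg.
Tool frame: the origin (TCP) lies at the very end of the fingers, on their centre line; the grasp point (between the pads) lies behind it (pinch_z is the y of the grasp point in the tool frame, in m); y points along the fingers, z is the direction in which the jaws open and shut, and the axes are right-handed (so a half turn about y gives the same grasp; the last joint's range is limited). The gripper opens to 85 mm and grips with 20 to 120 N. Pads are 22 mm wide; open, the fingers measure 114 mm over their backs; the gripper's body (76 mm by 85 mm) begins 54 mm behind the grasp point. The pads swing forward as they close: fully open they stand 13 mm farther back than shut.
Start: joints at [1.022, 0.087, 1.371, -0, 1.684, -0.103], TCP at [0.237, 0.496, 0.231] pointing down, gripper open.
Joint ranges: [-3.1, 3.1], [-0.76, 2.03], [0.27, 2.55], [-1.08, 4.22], [0.17, 2.65], [-2.57, 2.57]. Speed limits (rad/s): [2.79, 2.79, 3.14, 3.14, 3.14, 3.14].

INTERFACE

Orientations are given as a 3x3 rotation matrix whose columns are the frame's x, y, z axes.
In Python, from bench import observe, grab_frame, finish_job, pinch_z gives the robot as it stands.
- The arm moves only by the shell command python3 -m inch 'ROWS'. ROWS is JSON, a list of rows, each an object of numbers: "grip": the closure, from 0 (fully open) to 1 (shut); "x", "y", "z": the shift along the tool's x, y, z scaled (see below); "yaw": the turn about the tool's y scaled (see below). In form: [{"grip": .., "x": .., "y": .., "z": .., "yaw": ..}, ...]. A call has 1 to 10 rows; each row is the pose to reach, as a shift and turn from the pose measured when the call began, along the tool's axes at that moment; what a row does not reach only later rows make up. The controller multiplies each number of a shift by 0.1 m and each number of a turn by 1.5 rad. A row lasts 1/8 s, in which the tool goes at most 62.5 mm and 10.7 degrees, less where a joint would pass 70% of its speed; a pose out of reach is approached as far as the arm can. A call with a number of a shift or a turn outside -1 to 1 is refused whole. A call with a gripper value outside its range is refused whole. The fingers move at their own pace and stop on an object; the grip force is fixed at half the most. Time passes only in rows, so rows that repeat a pose let the fingers close. It gives the time, the measured TCP pose, the force and the opening at its end, in the units of the state.
- observe(): the state, without advancing time (a new reading comes with each control period).
- grab_frame(name): name is "scene" or "side" or "wrist"; returns a dict with "image" (420x560x3 uint8, red, green, blue), "mtx" (3x3 intrinsics, pixels), "dist" ([k1, k2, p1, p2, k3] as OpenCV has them; the pictures are not rectified), "R" (3x3) and "t" (3): a world point X has camera coordinates R X + t. Camera axes: x right, y down, z forward; pixel columns grow to the right and rows downward; lengths in m; the calibration is good to about 2 mm. A picture is of the moment at which its call begins. There is no depth.
- finish_job(): hands the job in, once; it reports no verdict.
The state is a dict: "time_s": time; "qpos": joint angles; "joint_vel": joint speeds; "effort": joint torques, N m; "ee_pos": TCP position; "ee_rot": TCP orientation; "force": force on the tool from outside, world axes, zero at the start; "moment": the same for the moment, N m; "gripper_width": finger opening in m.
Only numpy, scipy, OpenCV 4.12 (cv2) and the standard library are available. Lean on these libraries where they do the work, as an engineer would, in place of code of your own. Each camera call takes 0.05 s, during which the arm holds its last target.

TASK

Move the four reagent vials from the white storage rack into the pale blue-green analyser rack in reverse order, one per pocket: the vial nearest the black end of the white rack goes into the pocket farthest from the black end of the blue-green rack, the second into the second farthest, and so on, so that the vial farthest from the white rack's black end finishes next to the blue-green rack's black end. Keep the vials upright, set them down rather than drop them, and leave all four standing on the floors of their pockets, released and at rest.

Things in the scene. Friction and masses are not known exactly. Their poses are not given: they have to be found in the camera images.
- storage_rack: White rack, 54 x 224 x 20 mm, holding the vials at the start. Fixed, any yaw. Row of 4 open pockets, each 46 x 46 mm inside, walls 4 mm thick, tops at 20 mm, floors at 4 mm above the worktop. A black block, 54 x 20 mm, closes the +y end: the black end. Origin on the worktop, mid-row (block excluded); y along the row to the black end, z up. Pocket centres: x 0, y +75, +25, -25, -75 mm.
- analyser_rack: Pale blue-green rack, 54 x 224 x 20 mm, empty at the start. Fixed, any yaw. Row of 4 open pockets, each 46 x 46 mm inside, walls 4 mm thick, tops at 20 mm, floors at 4 mm above the worktop. A black block, 54 x 20 mm, closes the +y end: the black end. Origin on the worktop, mid-row (block excluded); y along the row to the black end, z up. Pocket centres: x 0, y +75, +25, -25, -75 mm.
- vial_red: Loose upright vial with red cap, about 50 g, 72 mm tall. Flat-bottomed amber body, 30 mm diameter, white label, up to 48 mm above its base; neck 22 mm diameter; red cap 26 mm diameter, 54 to 72 mm above its base. Origin: centre of its underside, z up. Starts in some pocket of the white rack, on its floor (4 mm up).
- vial_yellow: Loose upright vial with yellow cap, about 50 g, 72 mm tall. Flat-bottomed amber body, 30 mm diameter, white label, up to 48 mm above its base; neck 22 mm diameter; yellow cap 26 mm diameter, 54 to 72 mm above its base. Origin: centre of its underside, z up. Starts in some pocket of the white rack, on its floor (4 mm up).
- vial_green: Loose upright vial with green cap, about 50 g, 72 mm tall. Flat-bottomed amber body, 30 mm diameter, white label, up to 48 mm above its base; neck 22 mm diameter; green cap 26 mm diameter, 54 to 72 mm above its base. Origin: centre of its underside, z up. Starts in some pocket of the white rack, on its floor (4 mm up).
- vial_blue: Loose upright vial with blue cap, about 50 g, 72 mm tall. Flat-bottomed amber body, 30 mm diameter, white label, up to 48 mm above its base; neck 22 mm diameter; blue cap 26 mm diameter, 54 to 72 mm above its base. Origin: centre of its underside, z up. Starts in some pocket of the white rack, on its floor (4 mm up).
- tag_red: Small red tag, 10 x 34 x 8 mm, fixed outside the white rack's wall, its top at 20 mm, beside the pocket where the red-capped vial starts; it stays there as a record of the starting order. Origin: centre of its underside, 32 mm from that pocket's centre towards the rack's -x.
- tag_yellow: Small yellow tag, 10 x 34 x 8 mm, fixed outside the white rack's wall, its top at 20 mm, beside the pocket where the yellow-capped vial starts; it stays there as a record of the starting order. Origin: centre of its underside, 32 mm from that pocket's centre towards the rack's -x.
- tag_green: Small green tag, 10 x 34 x 8 mm, fixed outside the white rack's wall, its top at 20 mm, beside the pocket where the green-capped vial starts; it stays there as a record of the starting order. Origin: centre of its underside, 32 mm from that pocket's centre towards the rack's -x.
- tag_blue: Small blue tag, 10 x 34 x 8 mm, fixed outside the white rack's wall, its top at 20 mm, beside the pocket where the blue-capped vial starts; it stays there as a record of the starting order. Origin: centre of its underside, 32 mm from that pocket's centre towards the rack's -x.

How it is judged:
By the outcome, as a careful person would: the job done as asked, in the order asked, and still so for the second after the job is handed in, with the robot touching nothing.
It also fails if it takes over 99 s, if anything falls off the work surface, if the arm or the gripper's body presses on something with over 40 N, if the wrist force passes 120 N, or if a joint passes its speed limit or range.

## Working session

There is one attempt and no reset: what is moved stays moved. The work goes in short steps, Python scripts to look and compute and a shell command to move; the robot and the scene stay as the last step left them, time stands still between calls to the robot, and variables do not carry over. Pictures are saved under pics/ and viewed, and the job is handed in when it is done.

```bash
ls; mkdir -p pics
python3 - <<'E'
from bench import observe, grab_frame, pinch_z
import cv2,numpy as np
print(pinch_z); s=observe(); print(s)
for n in ["scene","side","wrist"]:
    f=grab_frame(n); cv2.imwrite(f"pics/{n}0.png",f["image"][:,:,::-1]); np.save(f"pics/{n}0.npy",f,allow_pickle=True)
    print(n,f["mtx"].round(1).tolist(),np.array(f["dist"]).round(3),(-f["R"].T@f["t"]).round(3))
E
```

```text
pics
-0.0187
{'time_s': 0.0, 'qpos': array([ 1.02191191e+00,  8.79816128e-02,  1.37228626e+00,  2.03342568e-05,
        1.68358812e+00, -1.03085221e-01]), 'joint_vel': array([-0.00082812, -0.00055867,  0.00012791,  0.00128754, -0.00035254,
        0.00024642]), 'effort': array([ 8.47531228e-04, -3.51883292e+01, -3.13264775e+01, -1.50192532e-04,
        1.10738719e-02, -2.67818024e-05]), 'ee_pos': array([0.23687653, 0.49582105, 0.23010834]), 'ee_rot': array([[ 9.02267181e-01, -1.19809850e-03,  4.31175717e-01],
       [-4.31177308e-01, -1.92032287e-03,  9.02265173e-01],
       [-2.53005958e-04, -9.99997438e-01, -2.24923719e-03]]), 'force': array([-0.0389799 , -0.01064601, -0.11541988]), 'moment': array([-0.00356433, -0.03057344,  0.02682345]), 'gripper_width': 0.08557417806673129}
scene [[492.3, 0.0, 281.2], [0.0, 492.3, 215.7], [0.0, 0.0, 1.0]] [-0.161  0.     0.     0.     0.   ] [1.343 0.255 0.689]
side [[391.2, 0.0, 281.7], [0.0, 391.2, 212.2], [0.0, 0.0, 1.0]] [0.018 0.    0.    0.    0.   ] [ 0.475 -0.71   0.428]
wrist [[355.6, 0.0, 280.8], [0.0, 355.6, 213.1], [0.0, 0.0, 1.0]] [-0.004  0.     0.     0.     0.   ] [0.17  0.528 0.374]
```

View pics/scene0.png

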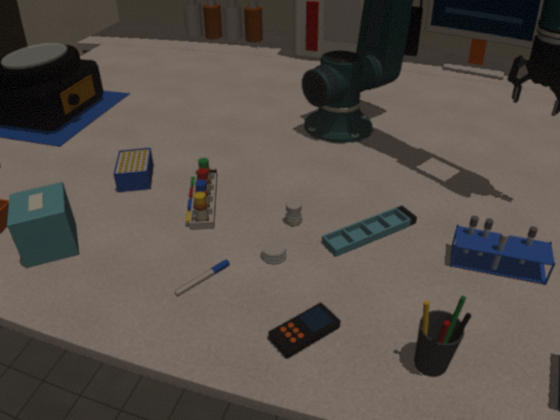

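View pics/side0.png

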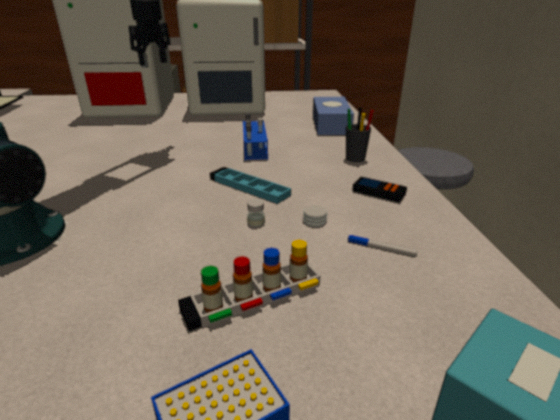

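View pics/wrist0.png

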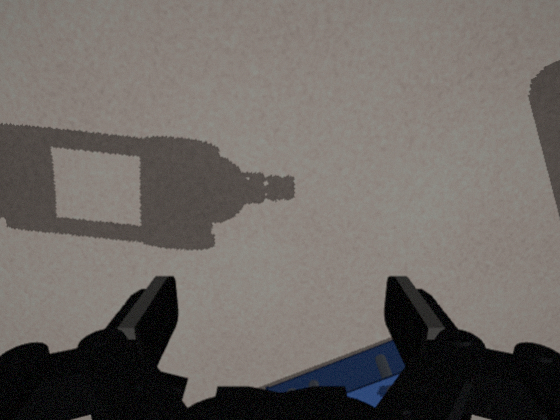

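Side view: white rack's black end at (190,310), then green, red, blue and yellow caps. The blue-green rack's black end is at (215,173) in side and (410,214) in scene. Next I measure.

```bash
cat > h.py <<'E'
import cv2,numpy as np
def load(n): return np.load(f"pics/{n}.npy",allow_pickle=True).item()
def cast(f,uv,z):
    uv=np.array(uv,float).reshape(-1,1,2)
    p=cv2.undistortPoints(uv,np.array(f["mtx"]),np.array(f["dist"])).reshape(-1,2)
    d=np.c_[p,np.ones(len(p))]@f["R"]; c=-f["R"].T@f["t"]
    return c+d*((z-c[2])/d[:,2])[:,None]
def proj(f,X):
    return cv2.projectPoints(np.array(X,float).reshape(-1,1,3),cv2.Rodrigues(f["R"])[0],f["t"],np.array(f["mtx"]),np.array(f["dist"]))[0].reshape(-1,2)
def masks(f,cols):
    hsv=cv2.cvtColor(f["image"],cv2.COLOR_RGB2HSV); out={}
    R={"red":(172,6),"yellow":(20,32),"green":(50,75),"blue":(105,125)}
    H,S,V=[hsv[...,i].astype(int) for i in range(3)]
    for c in cols:
        a,b=R[c]; m=((H>=a)|(H<=b)) if a>b else ((H>=a)&(H<=b))
        out[c]=(m&(S>150)&(V>70)).astype(np.uint8)
    return out
E
python3 - <<'E'
from h import *
for n,roi in [("scene0",(150,150,235,240)),("side0",(170,230,340,330))]:
    f=load(n); x0,y0,x1,y1=roi
    for c,m in masks(f,["green","red","blue","yellow"]).items():
        k=cv2.connectedComponentsWithStats(m)
        for i in range(1,k[0]):
            u,v=k[3][i]; A=k[2][i][4]
            if A>15 and x0<u<x1 and y0<v<y1: print(n,c,k[2][i],(u.round(1),v.round(1)),"tag",cast(f,(u,v),.018)[0].round(4)[:2],"cap",cast(f,(u,v),.069)[0].round(4)[:2])
f=load("side0");s=load("scene0")
a=cv2.resize(f["image"][150:215,195:305],None,fx=7,fy=7,interpolation=2);cv2.imwrite("pics/a.png",a[:,:,::-1])
a=cv2.resize(s["image"][195:265,310:425],None,fx=6.5,fy=6.5,interpolation=2);cv2.imwrite("pics/b.png",a[:,:,::-1])
hsv=cv2.cvtColor(f["image"],cv2.COLOR_RGB2HSV);print(hsv[178:190:3,230:270:8].tolist())
E
```

```text
scene0 red [197 168  11   7  51] (np.float64(201.8), np.float64(171.2)) tag [ 0.3874 -0.2729] cap [ 0.46   -0.2328]
scene0 red [190 188   3   8  19] (np.float64(190.8), np.float64(191.3)) tag [ 0.4786 -0.2596] cap [ 0.5443 -0.2205]
scene0 blue [197 180   9   6  41] (np.float64(200.7), np.float64(182.9)) tag [ 0.4382 -0.2521] cap [ 0.5069 -0.2135]
scene0 yellow [194 192  12  12 114] (np.float64(199.6), np.float64(197.2)) tag [ 0.4954 -0.228 ] cap [ 0.5598 -0.1913]
scene0 yellow [186 212   4  11  32] (np.float64(187.5), np.float64(216.7)) tag [ 0.5731 -0.2216] cap [ 0.6316 -0.1854]
side0 green [202 266  16  11 131] (np.float64(209.2), np.float64(271.3)) tag [ 0.4078 -0.1769] cap [ 0.4162 -0.2432]
side0 green [209 309  22  11 105] (np.float64(219.5), np.float64(314.0)) tag [ 0.4287 -0.2793] cap [ 0.4344 -0.3328]
side0 red [234 257  16  18 221] (np.float64(241.2), np.float64(264.9)) tag [ 0.4615 -0.165 ] cap [ 0.4631 -0.2327]
side0 red [240 298  23  13 158] (np.float64(251.2), np.float64(303.8)) tag [ 0.4752 -0.2626] cap [ 0.4751 -0.3182]
side0 blue [264 248  15  17 157] (np.float64(270.9), np.float64(254.8)) tag [ 0.5146 -0.1407] cap [ 0.5097 -0.2115]
side0 blue [271 288  20  11 115] (np.float64(280.5), np.float64(293.1)) tag [ 0.5215 -0.2434] cap [ 0.5157 -0.3014]
side0 yellow [292 239  15  18 223] (np.float64(298.8), np.float64(247.5)) tag [ 0.5674 -0.123 ] cap [ 0.5558 -0.196 ]
side0 yellow [298 278  21  12 149] (np.float64(308.1), np.float64(283.6)) tag [ 0.568  -0.2252] cap [ 0.5564 -0.2854]
[[[91, 119, 124], [90, 120, 53], [92, 121, 61], [91, 127, 76], [38, 21, 136]], [[92, 126, 65], [92, 118, 84], [93, 120, 119], [87, 136, 60], [94, 126, 69]], [[88, 123, 62], [93, 116, 68], [94, 117, 109], [95, 112, 59], [92, 115, 71]], [[19, 37, 110], [88, 125, 63], [92, 122, 67], [92, 116, 110], [92, 118, 128]]]
```

View pics/a.png

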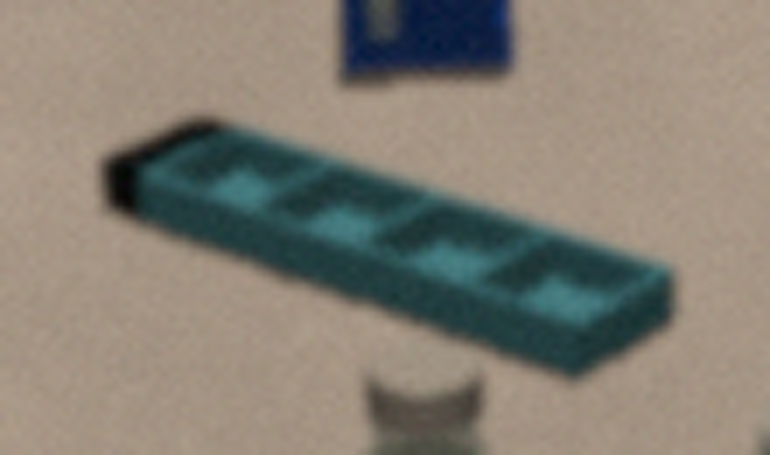

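View pics/b.png

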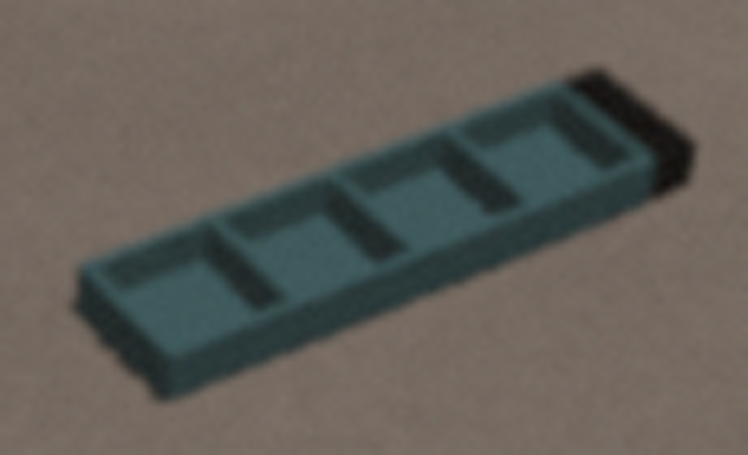

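Crop a (side view) shows the top corners at about (215,130), (137,178), (672,272) and (582,325). Crop b (scene view) shows them at (85,270), (170,357), (568,82) and (655,158).

```bash
cat > m.py <<'E'
from h import *
f=load("side0");s=load("scene0")
def un(P,o,k): return (np.array(P,float)+.5)/k-.5+np.array(o)
def fit(L,W):
    L=np.array(L);W=np.array(W)[:,:2]; a=L.mean(0);b=W.mean(0)
    U,S,V=np.linalg.svd((L-a).T@(W-b)); R=V.T@np.diag([1,np.linalg.det(U@V)])@U.T
    t=b-R@a; return R,t,(W-(L@R.T+t))
# order: black,-? left/right determined in world
C=[(215,130),(137,178),(672,272),(582,325)]
a=cast(f,un(C,(195,150),7),.02)
D=[(568,82),(655,158),(85,270),(170,357)]
b=cast(s,un(D,(310,195),6.5),.02)
print(a.round(4)[:,:2].tolist()); print(b.round(4)[:,:2].tolist())
c=[.204/2]
for n,W in (("side",a),("scene",b)):
  m=(W[0]+W[1])/2-(W[2]+W[3])/2; print(n,"axis deg",np.degrees(np.arctan2(m[1],m[0])).round(2),"len",np.linalg.norm(m[:2]).round(4),"ctr",W.mean(0)[:2].round(4),"wid",np.linalg.norm(W[0]-W[1]).round(4),np.linalg.norm(W[2]-W[3]).round(4))
# white rack: caps and tags
cs=np.array([[.4078,0],[.4162,0]])
capS=np.array([[.4631,-.2327],[.5097,-.2115],[.5558,-.196]]);y=np.array([25,-25,-75])/1e3
tagS=np.array([[.4287,-.2793],[.4752,-.2626],[.5215,-.2434],[.568,-.2252]]);yt=np.array([75,25,-25,-75])/1e3
R,t,r=fit(np.c_[0*yt-.032,yt],tagS); print("white tags",np.degrees(np.arctan2(R[1,1],R[0,1])).round(2),t.round(4),(r*1e3).round(1).tolist())
for yy in yt: print(yy,(R@[0,yy]+t).round(4))
E
python3 m.py; python3 -c "
from h import *
f=load('side0');s=load('scene0')
cv2.imwrite('pics/c.png',cv2.resize(f['image'][230:330,175:325],None,fx=5.2,fy=5.2,interpolation=2)[:,:,::-1])
cv2.imwrite('pics/d.png',cv2.resize(s['image'][150:235,170:235],None,fx=7,fy=7,interpolation=2)[:,:,::-1])"
```

```text
[[0.4252, 0.2576], [0.398, 0.2158], [0.582, 0.1194], [0.5479, 0.0833]]
[[0.4021, 0.2265], [0.4376, 0.261], [0.5529, 0.0871], [0.587, 0.1233]]
side axis deg 138.55 len 0.2045 ctr [0.4883 0.169 ] wid 0.0498 0.0497
scene axis deg 137.29 len 0.2043 ctr [0.4949 0.1745] wid 0.0496 0.0497
white tags -158.64 [ 0.4867 -0.2228] [[0.2, 0.6], [0.1, -0.9], [-0.1, 0.1], [-0.2, 0.1]]
0.075 [ 0.4168 -0.2501]
0.025 [ 0.4634 -0.2319]
-0.025 [ 0.51   -0.2137]
-0.075 [ 0.5565 -0.1955]
```

View pics/c.png

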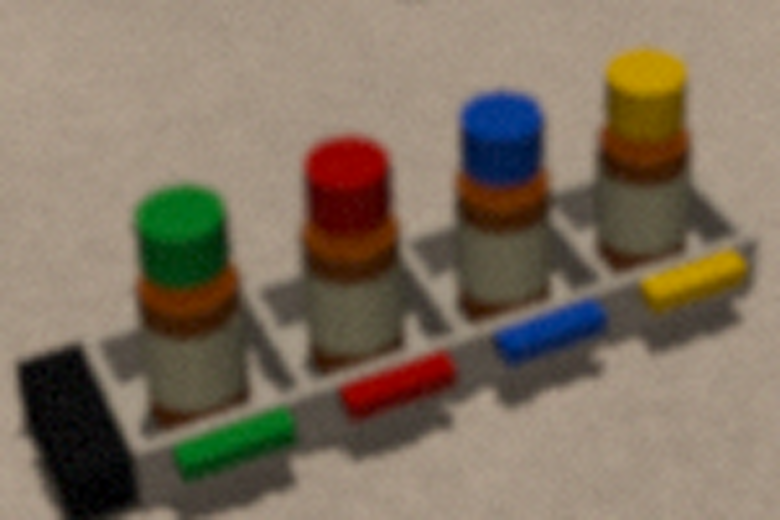

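View pics/d.png

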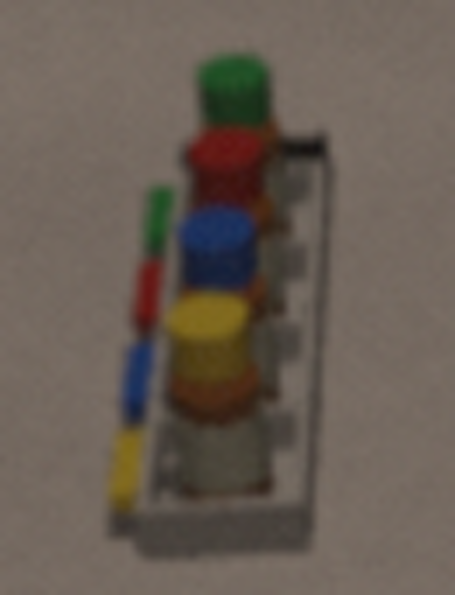

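```bash
cat > plan.py <<'E'
import sys,numpy as np
from bench import observe
s=observe();R=s["ee_rot"];p=s["ee_pos"]
x,y,z=map(float,sys.argv[1:4])
d=R.T@(np.array([x,y,z])-p)/0.1
za=np.degrees(np.arctan2(R[1,2],R[0,2]))
print("t",round(s["time_s"],2),"pos",p.round(4),"zang",za.round(2),"tilt",R[2,1].round(5),"w",round(s["gripper_width"],4),"F",s["force"].round(1))
print("shift scaled",d.round(3))
if len(sys.argv)>4:
    a=float(sys.argv[4])-za; a=(a+180)%360-180
    print("yaw scaled",round(-np.radians(a)/1.5,3),"deg",round(a,1))
E
cat > snap.py <<'E'
import sys,numpy as np,cv2
from bench import grab_frame
for n in sys.argv[2:]:
    f=grab_frame(n);k=n+sys.argv[1];cv2.imwrite(f"pics/{k}.png",f["image"][:,:,::-1]);np.save(f"pics/{k}.npy",f,allow_pickle=True)
E
python3 plan.py 0.46 0.20 0.25 48
```

```text
t 0.15 pos [0.237  0.4959 0.2304] zang 64.46 tilt -1.0 w 0.0852 F [-0.4 -0.6 -0.8]
shift scaled [ 3.288 -0.194 -1.709]
yaw scaled 0.191 deg -16.5
```

```bash
python3 -m inch '[{"grip":0,"x":0.4,"y":0,"z":-0.21,"yaw":0},{"grip":0,"x":0.85,"y":0,"z":-0.43,"yaw":0},{"grip":0,"x":0.85,"y":0,"z":-0.43,"yaw":0}]'
python3 -m inch '[{"grip":0,"x":0.5,"y":0,"z":-0.26,"yaw":0},{"grip":0,"x":0.9,"y":0,"z":-0.45,"yaw":0},{"grip":0,"x":0.9,"y":0,"z":-0.45,"yaw":0}]'
python3 plan.py 0.46 0.20 0.25 48
```

```text
time_s: 0.52
ee_pos: [0.2967, 0.4184, 0.2302]
ee_rot: [[0.9, -0.001, 0.435], [-0.435, -0.003, 0.9], [0.0, -1.0, -0.003]]
force: [-0.3, 1.0, 0.4]
gripper_width: 0.0854
time_s: 0.9
ee_pos: [0.359, 0.3376, 0.2301]
ee_rot: [[0.899, -0.001, 0.439], [-0.439, -0.003, 0.899], [0.0, -1.0, -0.003]]
force: [-0.5, -0.5, 0.7]
gripper_width: 0.0855
t 0.9 pos [0.359  0.3376 0.2301] zang 63.99 tilt -1.0 w 0.0855 F [-0.5 -0.5  0.7]
shift scaled [ 1.511 -0.197 -0.794]
yaw scaled 0.186 deg -16.0
```

```bash
python3 -m inch '[{"grip":0,"x":0.5,"y":0,"z":-0.26,"yaw":0.09},{"grip":0,"x":1,"y":-0.1,"z":-0.55,"yaw":0.18},{"grip":0,"x":1,"y":-0.2,"z":-0.55,"yaw":0.18},{"grip":0,"x":1,"y":-0.2,"z":-0.55,"yaw":0.18},{"grip":0,"x":1,"y":-0.2,"z":-0.55,"yaw":0.18}]'
python3 snap.py 1 wrist; python3 plan.py 0.46 0.20 0.25 48
```

```text
time_s: 1.52
ee_pos: [0.4239, 0.2459, 0.2499]
ee_rot: [[0.751, -0.002, 0.66], [-0.66, -0.002, 0.751], [0.0, -1.0, -0.003]]
force: [0.0, 0.0, 0.1]
gripper_width: 0.0853
t 1.57 pos [0.4238 0.2457 0.2498] zang 48.69 tilt -0.99999 w 0.0854 F [-0.  -0.   0.7]
shift scaled [ 0.574 -0.002 -0.105]
yaw scaled 0.008 deg -0.7
```

View pics/wrist1.png

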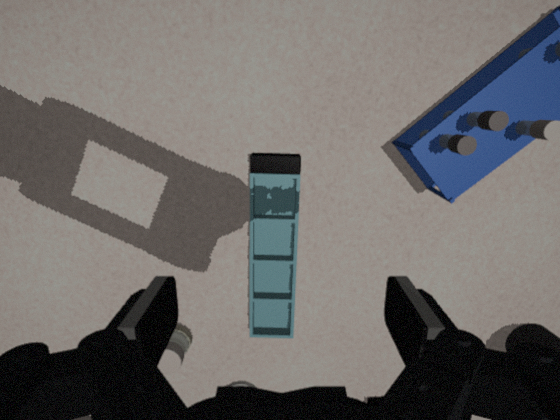

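The wrist view shows the whole analyser rack, columns 248-300 and rows 153-338, with its black block at the top. I'll zoom in for the corners.

```bash
python3 -c "
from h import *
f=load('wrist1')
cv2.imwrite('pics/e.png',cv2.resize(f['image'][145:345,240:310],None,fx=3,fy=3,interpolation=2)[:,:,::-1])"
```

```text
(no output)
```

View pics/e.png

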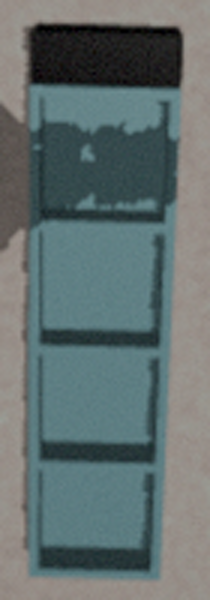

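```bash
cat >> m.py <<'E'
print("--wrist")
w=load("wrist1"); P=[(29,87),(181,85),(29,577),(160,578)]
W=cast(w,un(P,(240,145),3),.02); print(W.round(4)[:,:2].tolist())
m=(W[0]+W[1])/2-(W[2]+W[3])/2; print("axis",np.degrees(np.arctan2(m[1],m[0])).round(2),np.linalg.norm(m[:2]).round(4),"wid",np.linalg.norm(W[0]-W[1]).round(4),np.linalg.norm(W[2]-W[3]).round(4),"ctr",W.mean(0)[:2].round(4))
E
python3 m.py | sed -n '/--/,$p'
```

```text
--wrist
[[0.3996, 0.2221], [0.4346, 0.263], [0.5494, 0.0835], [0.5852, 0.1238]]
axis 137.24 0.2046 wid 0.0539 0.0539 ctr [0.4922 0.1731]
```

Pocket centres are now known to about 1 mm, and the measured length and width match the stated ones. Next I move to the white rack.

```bash
python3 -m inch '[{"grip":0,"x":0.45,"y":0,"z":-0.1,"yaw":0.12},{"grip":0,"x":0.95,"y":0,"z":-0.2,"yaw":0.24},{"grip":0,"x":1,"y":0,"z":-0.22,"yaw":0.36},{"grip":0,"x":1,"y":0,"z":-0.22,"yaw":0.48},{"grip":0,"x":1,"y":0,"z":-0.22,"yaw":0.6},{"grip":0,"x":1,"y":0,"z":-0.22,"yaw":0.6}]'
python3 plan.py 0.58 -0.187 0.25 -69
```

```text
time_s: 2.33
ee_pos: [0.4838, 0.1642, 0.2494]
ee_rot: [[-0.046, -0.003, 0.999], [-0.999, -0.003, -0.046], [0.003, -1.0, -0.003]]
force: [-0.1, -0.1, 0.2]
gripper_width: 0.0855
t 2.33 pos [0.4838 0.1642 0.2494] zang -2.64 tilt -0.99999 w 0.0855 F [-0.1 -0.1  0.2]
shift scaled [ 3.464e+00 -1.000e-03  1.122e+00]
yaw scaled 0.772 deg -66.4
```

```bash
python3 -m inch '[{"grip":0,"x":0.5,"y":0,"z":0.15,"yaw":0},{"grip":0,"x":1,"y":0,"z":0.33,"yaw":0},{"grip":0,"x":1,"y":0,"z":0.33,"yaw":0}]'
python3 -m inch '[{"grip":0,"x":0.5,"y":0,"z":0.15,"yaw":0},{"grip":0,"x":1,"y":0,"z":0.33,"yaw":0},{"grip":0,"x":1,"y":0,"z":0.33,"yaw":0}]'
python3 plan.py 0.58 -0.187 0.25 -69
```

```text
time_s: 2.7
ee_pos: [0.5126, 0.0606, 0.2489]
ee_rot: [[-0.047, -0.004, 0.999], [-0.999, -0.003, -0.047], [0.004, -1.0, -0.004]]
force: [-0.4, 1.7, -0.4]
gripper_width: 0.0854
time_s: 3.08
ee_pos: [0.5412, -0.0423, 0.2484]
ee_rot: [[-0.048, -0.005, 0.999], [-0.999, -0.003, -0.048], [0.004, -1.0, -0.005]]
force: [-1.0, 0.3, -0.2]
gripper_width: 0.0855
t 3.08 pos [ 0.5412 -0.0423  0.2484] zang -2.74 tilt -0.99998 w 0.0855 F [-1.   0.3 -0.2]
shift scaled [ 1.426 -0.013  0.456]
yaw scaled 0.771 deg -66.3
```

```bash
python3 -m inch '[{"grip":0,"x":0.5,"y":0,"z":0.2,"yaw":0.12},{"grip":0,"x":1,"y":0,"z":0.45,"yaw":0.24},{"grip":0,"x":1,"y":0,"z":0.45,"yaw":0.36},{"grip":0,"x":1,"y":0,"z":0.45,"yaw":0.48},{"grip":0,"x":1,"y":0,"z":0.45,"yaw":0.6},{"grip":0,"x":1,"y":0,"z":0.45,"yaw":0.72},{"grip":0,"x":1,"y":0,"z":0.45,"yaw":0.77},{"grip":0,"x":1,"y":0,"z":0.45,"yaw":0.77}]'
python3 snap.py 2 wrist
python3 plan.py 0.58 -0.187 0.25 -69
```

```text
time_s: 4.08
ee_pos: [0.5816, -0.1422, 0.2485]
ee_rot: [[-0.931, -0.005, 0.364], [-0.364, -0.003, -0.931], [0.006, -1.0, 0.001]]
force: [-0.1, 0.6, -0.7]
gripper_width: 0.0856
t 4.12 pos [ 0.5816 -0.1425  0.2485] zang -68.65 tilt -0.99998 w 0.0851 F [0.1 0.5 0.3]
shift scaled [ 0.177 -0.014  0.408]
yaw scaled 0.004 deg -0.3
```

View pics/wrist2.png

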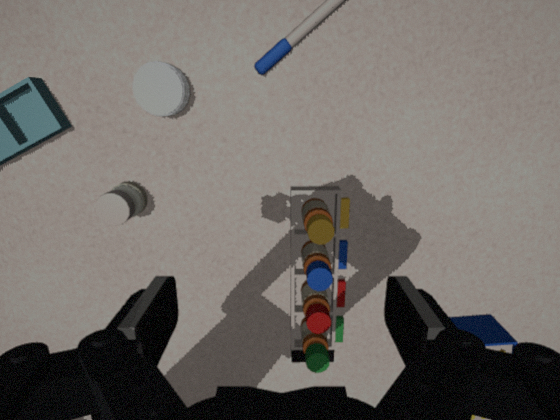

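The wrist view shows the caps at about yellow (321,231), blue (319,277), red (318,320) and green (317,360).

```bash
python3 -c "
from h import *
f=load('wrist2')
cv2.imwrite('pics/g.png',cv2.resize(f['image'][180:380,280:360],None,fx=3,fy=3,interpolation=2)[:,:,::-1])
hsv=cv2.cvtColor(f['image'],cv2.COLOR_RGB2HSV);H,S,V=[hsv[...,i].astype(int) for i in range(3)]
for n,m in dict(yellow=(H>=18)&(H<34)&(S>150),blue=(H>=100)&(H<128)&(S>150),red=((H>172)|(H<5))&(S>165),green=(H>=50)&(H<80)&(S>150)).items():
    m=(m&(V>35)).astype(np.uint8); m[:, :300]=0; m[:,335:]=0; m[:190]=0
    c=max(cv2.findContours(m,0,2)[0],key=cv2.contourArea); (u,v),r=cv2.minEnclosingCircle(c); x,y,w,h=cv2.boundingRect(c); 
    print(n,(round(u,1),round(v,1)),round(r,1),(x,y,w,h),'P',cast(f,(u,v),.074)[0].round(4)[:2],'exp r px',round(.013*355.6/(f['R'][2]@[.5,-.2,.076]+f['t'][2]),1))
"; python3 m.py | grep -A9 white | head -5
```

```text
yellow (320.0, 228.8) 14.8 (307, 214, 27, 30) P [ 0.5593 -0.192 ] exp r px 13.1
blue (318.5, 275.6) 14.6 (307, 261, 26, 30) P [ 0.5133 -0.2102] exp r px 13.1
red (316.8, 318.4) 14.9 (306, 304, 25, 30) P [ 0.4674 -0.228 ] exp r px 13.1
green (317.0, 357.0) 13.3 (307, 344, 23, 27) P [ 0.4234 -0.2471] exp r px 13.1
white tags -158.64 [ 0.4867 -0.2228] [[0.2, 0.6], [0.1, -0.9], [-0.1, 0.1], [-0.2, 0.1]]
0.075 [ 0.4168 -0.2501]
0.025 [ 0.4634 -0.2319]
-0.025 [ 0.51   -0.2137]
-0.075 [ 0.5565 -0.1955]
```

View pics/g.png

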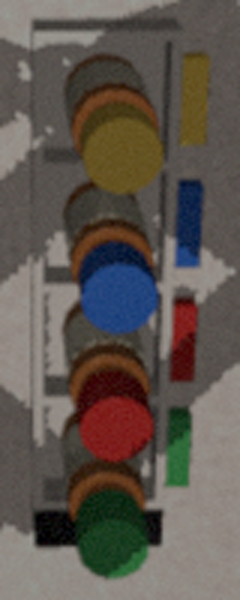

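```bash
python3 -c "
from h import *
f=load('wrist2')
print(cast(f,np.array([(123,154),(119,297),(116,428),(112,546)])/3+[280-.33,180-.33],.076).round(4))"; python3 plan.py .557 -.195 .07 -69
```

```text
[[ 0.558  -0.1931  0.076 ]
 [ 0.5114 -0.2117  0.076 ]
 [ 0.4649 -0.2306  0.076 ]
 [ 0.4193 -0.2487  0.076 ]]
t 4.12 pos [ 0.5816 -0.1425  0.2485] zang -68.65 tilt -0.99998 w 0.0851 F [0.1 0.5 0.3]
shift scaled [0.41  1.788 0.398]
yaw scaled 0.004 deg -0.3
```

```bash
python3 -m inch '[{"grip":0,"x":0.2,"y":0.5,"z":0.2,"yaw":0},{"grip":0,"x":0.41,"y":0.99,"z":0.4,"yaw":0},{"grip":0,"x":0.41,"y":0.99,"z":0.4,"yaw":0},{"grip":0,"x":0.41,"y":0.99,"z":0.4,"yaw":0}]'
python3 plan.py .557 -.194 .048 -68.7
```

```text
time_s: 4.62
ee_pos: [0.5585, -0.1944, 0.1512]
ee_rot: [[-0.931, -0.003, 0.365], [-0.365, -0.003, -0.931], [0.004, -1.0, 0.002]]
force: [-0.2, -0.8, 0.5]
gripper_width: 0.0857
t 4.62 pos [ 0.5585 -0.1944  0.1512] zang -68.57 tilt -0.99999 w 0.0857 F [-0.2 -0.8  0.5]
shift scaled [ 0.008  1.032 -0.011]
yaw scaled 0.001 deg -0.1
```

```bash
python3 -m inch '[{"grip":0,"x":0.01,"y":0.4,"z":-0.01,"yaw":0},{"grip":0,"x":0.01,"y":0.75,"z":-0.01,"yaw":0},{"grip":0,"x":0.01,"y":1,"z":-0.01,"yaw":0},{"grip":0,"x":0.01,"y":1,"z":-0.01,"yaw":0},{"grip":0,"x":0.01,"y":1,"z":-0.01,"yaw":0}]'
python3 plan.py .557 -.194 .048 -68.7; python3 snap.py 3 wrist side
```

```text
time_s: 5.25
ee_pos: [0.5592, -0.1944, 0.0543]
ee_rot: [[-0.93, 0.002, 0.366], [-0.366, -0.005, -0.93], [-0.0, -1.0, 0.005]]
force: [0.5, -1.1, 0.1]
gripper_width: 0.0852
t 5.25 pos [ 0.5592 -0.1944  0.0543] zang -68.51 tilt -0.99999 w 0.0852 F [ 0.5 -1.1  0.1]
shift scaled [ 0.019  0.063 -0.012]
yaw scaled 0.002 deg -0.2
```

View pics/wrist3.png

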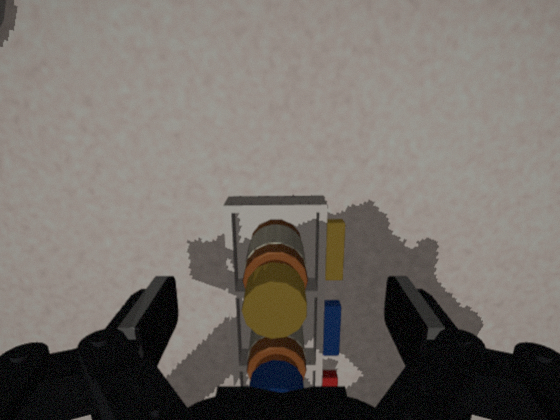

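View pics/side3.png

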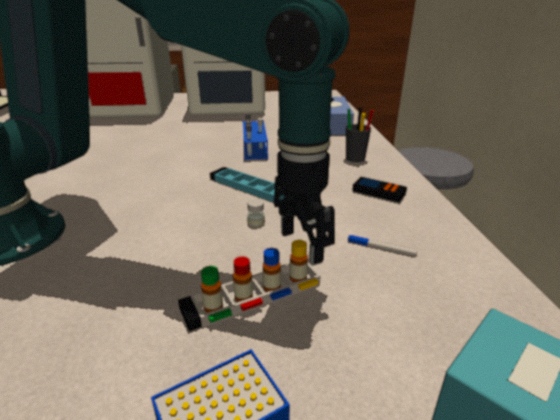

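The cap sits between the fingers in both views (wrist 275,300). I'll go down the last 6 mm and close.

```bash
python3 -m inch '[{"grip":0,"x":0.02,"y":0.06,"z":-0.01,"yaw":0},{"grip":0.5,"x":0.02,"y":0.06,"z":-0.01,"yaw":0},{"grip":1,"x":0.02,"y":0.06,"z":-0.01,"yaw":0},{"grip":1,"x":0.02,"y":0.06,"z":-0.01,"yaw":0},{"grip":1,"x":0.02,"y":0.06,"z":-0.01,"yaw":0},{"grip":1,"x":0.02,"y":0.06,"z":-0.01,"yaw":0}]'
python3 plan.py .557 -.194 .048 -68.7; python3 snap.py 4 side
```

```text
time_s: 6.1
ee_pos: [0.5568, -0.1944, 0.0485]
ee_rot: [[-0.931, 0.002, 0.366], [-0.366, -0.005, -0.931], [-0.0, -1.0, 0.006]]
force: [0.2, 1.2, 0.9]
gripper_width: 0.0259
t 6.1 pos [ 0.5568 -0.1944  0.0485] zang -68.53 tilt -0.99998 w 0.0259 F [0.2 1.2 0.9]
shift scaled [-0.003  0.005 -0.003]
yaw scaled 0.002 deg -0.2
```

View pics/side4.png

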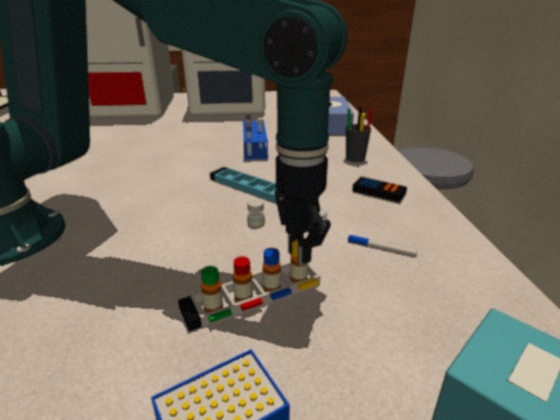

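Gripped at 25.9 mm, which is the cap. Lifting, then heading to the far rack.

```bash
python3 -m inch '[{"grip":1,"x":0,"y":-0.3,"z":0,"yaw":0},{"grip":1,"x":0,"y":-0.7,"z":0,"yaw":0},{"grip":1,"x":0,"y":-1,"z":-0.3,"yaw":-0.12},{"grip":1,"x":0,"y":-1,"z":-0.7,"yaw":-0.24},{"grip":1,"x":0,"y":-1,"z":-1,"yaw":-0.36},{"grip":1,"x":0,"y":-1,"z":-1,"yaw":-0.48},{"grip":1,"x":0,"y":-1,"z":-1,"yaw":-0.6},{"grip":1,"x":0,"y":-1,"z":-1,"yaw":-0.67},{"grip":1,"x":0,"y":-1,"z":-1,"yaw":-0.67}]'
python3 plan.py .4371 .2240 .15 47.2; python3 snap.py 5 side
```

```text
time_s: 7.28
ee_pos: [0.5197, -0.1009, 0.1475]
ee_rot: [[-0.191, 0.002, 0.982], [-0.982, -0.005, -0.191], [0.005, -1.0, 0.003]]
force: [-0.5, -0.5, -0.6]
gripper_width: 0.0258
t 7.28 pos [ 0.5197 -0.1009  0.1475] zang -11.02 tilt -0.99999 w 0.0258 F [-0.5 -0.5 -0.6]
shift scaled [-3.031 -0.043 -1.432]
yaw scaled -0.677 deg 58.2
```

View pics/side5.png

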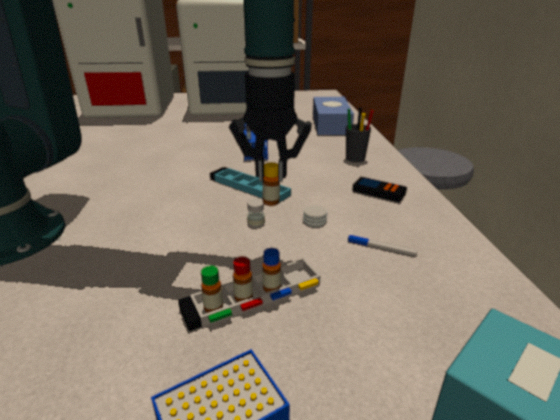

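The vial is held upright at (272,185). The other three are untouched.

```bash
python3 -m inch '[{"grip":1,"x":-0.4,"y":0,"z":-0.2,"yaw":0},{"grip":1,"x":-0.9,"y":-0.04,"z":-0.4,"yaw":0},{"grip":1,"x":-1,"y":-0.04,"z":-0.45,"yaw":0},{"grip":1,"x":-1,"y":-0.04,"z":-0.45,"yaw":0}]'
python3 -m inch '[{"grip":1,"x":-0.4,"y":0,"z":-0.2,"yaw":0},{"grip":1,"x":-0.9,"y":0,"z":-0.4,"yaw":0},{"grip":1,"x":-1,"y":0,"z":-0.45,"yaw":0},{"grip":1,"x":-1,"y":0,"z":-0.45,"yaw":0}]'
python3 plan.py .4371 .2240 .15 47.2
```

```text
time_s: 7.82
ee_pos: [0.4947, 0.0062, 0.151]
ee_rot: [[-0.191, 0.002, 0.982], [-0.982, -0.006, -0.191], [0.005, -1.0, 0.003]]
force: [0.4, -0.9, 0.2]
gripper_width: 0.0257
time_s: 8.32
ee_pos: [0.47, 0.1122, 0.1502]
ee_rot: [[-0.191, 0.002, 0.982], [-0.982, -0.007, -0.191], [0.006, -1.0, 0.003]]
force: [0.5, 0.0, -0.8]
gripper_width: 0.026
t 8.32 pos [0.47   0.1122 0.1502] zang -11.02 tilt -0.99997 w 0.026 F [ 0.5  0.  -0.8]
shift scaled [-1.034 -0.007 -0.537]
yaw scaled -0.677 deg 58.2
```

```bash
python3 -m inch '[{"grip":1,"x":-0.4,"y":0,"z":-0.2,"yaw":-0.1},{"grip":1,"x":-0.8,"y":0,"z":-0.4,"yaw":-0.2},{"grip":1,"x":-1,"y":0,"z":-0.53,"yaw":-0.32},{"grip":1,"x":-1,"y":0,"z":-0.53,"yaw":-0.44},{"grip":1,"x":-1,"y":0,"z":-0.53,"yaw":-0.56},{"grip":1,"x":-1,"y":0,"z":-0.53,"yaw":-0.68},{"grip":1,"x":-1,"y":0,"z":-0.53,"yaw":-0.68},{"grip":1,"x":-1,"y":0,"z":-0.53,"yaw":-0.68}]'
python3 plan.py .4371 .2240 .0485 47.2; python3 snap.py 6 wrist
```

```text
time_s: 9.32
ee_pos: [0.4378, 0.2195, 0.1493]
ee_rot: [[0.733, 0.002, 0.68], [-0.68, -0.007, 0.733], [0.007, -1.0, -0.004]]
force: [-0.4, -0.3, -0.2]
gripper_width: 0.0261
t 9.32 pos [0.4378 0.2195 0.1493] zang 47.17 tilt -0.99997 w 0.0261 F [-0.4 -0.3 -0.2]
shift scaled [-0.042  1.007  0.032]
yaw scaled -0.0 deg 0.0
```

View pics/wrist6.png

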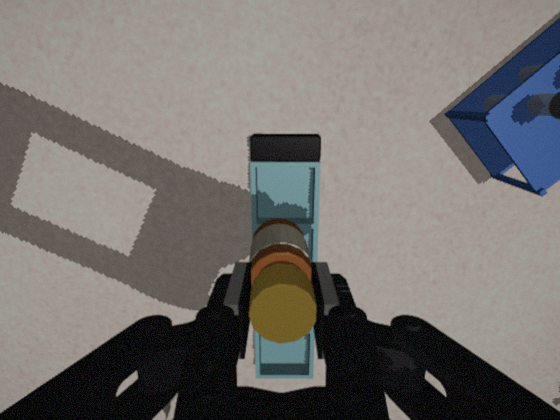

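```bash
python3 -m inch '[{"grip":1,"x":-0.04,"y":0.3,"z":0.03,"yaw":0},{"grip":1,"x":-0.04,"y":0.6,"z":0.03,"yaw":0},{"grip":1,"x":-0.04,"y":0.8,"z":0.03,"yaw":0},{"grip":1,"x":-0.04,"y":0.9,"z":0.03,"yaw":0},{"grip":1,"x":-0.04,"y":0.92,"z":0.03,"yaw":0},{"grip":1,"x":-0.04,"y":0.92,"z":0.03,"yaw":0}]'
python3 plan.py .4371 .2240 .0485 47.2; python3 snap.py 7 side scene
python3 -c "
from h import *
f=load('side7');s=load('scene7')
a=cv2.resize(f['image'][120:220,190:310],None,fx=5,fy=5,interpolation=2)
b=cv2.resize(s['image'][170:270,370:425],None,fx=5,fy=5,interpolation=2)[:500]
cv2.imwrite('pics/j7.png',cv2.resize(np.hstack([a,b]),(800,457))[:,:,::-1])"
```

```text
time_s: 10.12
ee_pos: [0.4376, 0.2242, 0.0581]
ee_rot: [[0.734, 0.004, 0.679], [-0.679, -0.007, 0.734], [0.007, -1.0, -0.002]]
force: [-0.4, 0.2, -1.1]
gripper_width: 0.0255
t 10.12 pos [0.4376 0.2242 0.0581] zang 47.2 tilt -0.99997 w 0.0255 F [-0.4  0.2 -1.1]
shift scaled [-0.003  0.096 -0.004]
yaw scaled 0.0 deg -0.0
```

View pics/j7.png

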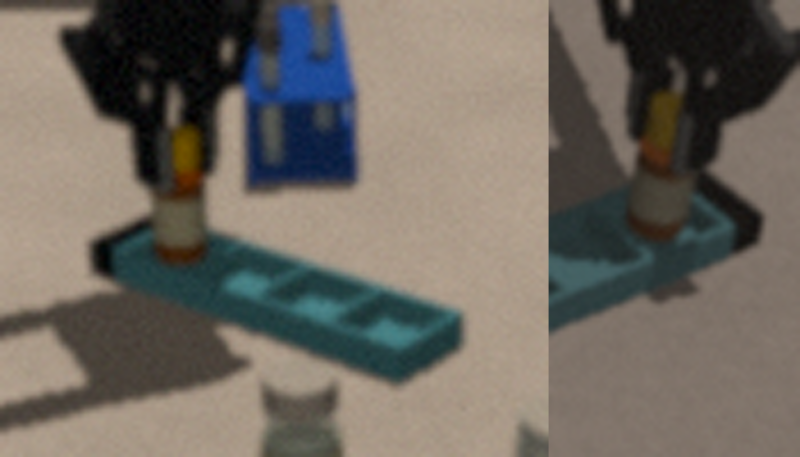

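The vial is inside the end pocket, about 9 mm above its floor. Lower, check the force and release.

```bash
python3 -m inch '[{"grip":1,"x":0,"y":0.04,"z":0,"yaw":0},{"grip":1,"x":0,"y":0.07,"z":0,"yaw":0},{"grip":1,"x":0,"y":0.09,"z":0,"yaw":0},{"grip":1,"x":0,"y":0.095,"z":0,"yaw":0},{"grip":1,"x":0,"y":0.095,"z":0,"yaw":0}]'
python3 -m inch '[{"grip":0.7,"x":0,"y":0,"z":0,"yaw":0},{"grip":0.5,"x":0,"y":0,"z":0,"yaw":0},{"grip":0.2,"x":0,"y":0,"z":0,"yaw":0},{"grip":0.2,"x":0,"y":0,"z":0,"yaw":0},{"grip":0.2,"x":0,"y":-0.2,"z":0,"yaw":0},{"grip":0.2,"x":0,"y":-0.6,"z":0,"yaw":0},{"grip":0.2,"x":0,"y":-1,"z":0,"yaw":0},{"grip":0.2,"x":0,"y":-1,"z":0,"yaw":0}]'
python3 snap.py 8 wrist;python3 plan.py .511 -.2125 .15 -68.6
```

```text
time_s: 10.85
ee_pos: [0.4377, 0.2242, 0.0488]
ee_rot: [[0.734, 0.004, 0.679], [-0.679, -0.006, 0.734], [0.007, -1.0, -0.002]]
force: [0.6, -0.3, -0.0]
gripper_width: 0.0256
time_s: 11.85
ee_pos: [0.4397, 0.2258, 0.1532]
ee_rot: [[0.734, 0.013, 0.679], [-0.679, -0.003, 0.734], [0.011, -1.0, 0.006]]
force: [-0.1, -1.0, -0.2]
gripper_width: 0.0683
t 11.9 pos [0.4384 0.2252 0.1507] zang 47.21 tilt -0.99996 w 0.0685 F [-0.2 -0.2 -0.1]
shift scaled [ 3.506  0.034 -2.719]
yaw scaled 1.348 deg -115.8
```

View pics/wrist8.png

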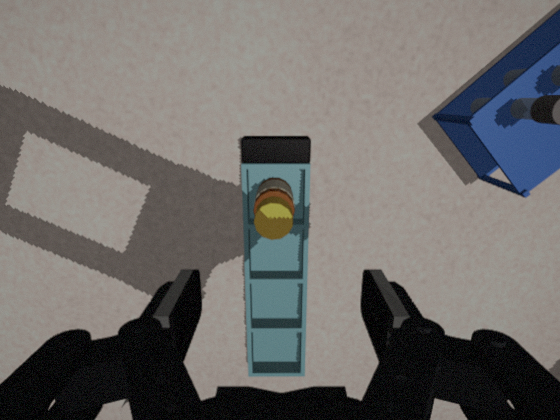

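Yellow stands in the pocket next to the black end. Next is blue.

```bash
python3 -m inch '[{"grip":0.1,"x":0.4,"y":0,"z":-0.35,"yaw":0},{"grip":0,"x":0.8,"y":0,"z":-0.7,"yaw":0},{"grip":0,"x":1,"y":0,"z":-0.9,"yaw":0},{"grip":0,"x":1,"y":0,"z":-0.9,"yaw":0}]'
python3 -m inch '[{"grip":0,"x":0.4,"y":0,"z":-0.35,"yaw":0},{"grip":0,"x":0.8,"y":0,"z":-0.7,"yaw":0},{"grip":0,"x":1,"y":0,"z":-0.9,"yaw":0},{"grip":0,"x":1,"y":0,"z":-0.9,"yaw":0}]'
python3 -m inch '[{"grip":0,"x":0.35,"y":0,"z":-0.3,"yaw":0.12},{"grip":0,"x":0.7,"y":0,"z":-0.55,"yaw":0.24},{"grip":0,"x":1,"y":0,"z":-0.8,"yaw":0.36},{"grip":0,"x":1,"y":0,"z":-0.8,"yaw":0.48},{"grip":0,"x":1,"y":0,"z":-0.8,"yaw":0.6},{"grip":0,"x":1,"y":0,"z":-0.8,"yaw":0.68},{"grip":0,"x":1,"y":0,"z":-0.8,"yaw":0.68}]'
python3 plan.py .511 -.2125 .13 -68.6
```

```text
time_s: 12.4
ee_pos: [0.4496, 0.0897, 0.1496]
ee_rot: [[0.731, 0.005, 0.682], [-0.682, -0.005, 0.731], [0.007, -1.0, -0.001]]
force: [-0.4, 0.9, 1.4]
gripper_width: 0.0852
time_s: 12.9
ee_pos: [0.4611, -0.0448, 0.1491]
ee_rot: [[0.73, 0.003, 0.684], [-0.684, -0.004, 0.73], [0.005, -1.0, -0.001]]
force: [0.9, 1.0, -0.6]
gripper_width: 0.0856
time_s: 13.78
ee_pos: [0.4796, -0.1696, 0.1489]
ee_rot: [[-0.197, 0.002, 0.98], [-0.98, -0.003, -0.197], [0.003, -1.0, 0.002]]
force: [0.1, -0.2, -0.3]
gripper_width: 0.0854
t 13.78 pos [ 0.4796 -0.1696  0.1489] zang -11.36 tilt -0.99999 w 0.0854 F [ 0.1 -0.2 -0.3]
shift scaled [0.358 0.191 0.392]
yaw scaled 0.666 deg -57.2
```

```bash
python3 -m inch '[{"grip":0,"x":0.15,"y":0,"z":0.15,"yaw":0.12},{"grip":0,"x":0.36,"y":0.1,"z":0.4,"yaw":0.24},{"grip":0,"x":0.36,"y":0.19,"z":0.4,"yaw":0.36},{"grip":0,"x":0.36,"y":0.19,"z":0.4,"yaw":0.48},{"grip":0,"x":0.36,"y":0.19,"z":0.4,"yaw":0.6},{"grip":0,"x":0.36,"y":0.19,"z":0.4,"yaw":0.67},{"grip":0,"x":0.36,"y":0.19,"z":0.4,"yaw":0.67}]'
python3 plan.py .511 -.2125 .0485 -68.6; python3 snap.py 9 wrist
```

```text
time_s: 14.65
ee_pos: [0.512, -0.2117, 0.1296]
ee_rot: [[-0.932, 0.001, 0.363], [-0.363, -0.002, -0.932], [-0.0, -1.0, 0.002]]
force: [-0.0, -0.7, 1.0]
gripper_width: 0.0854
t 14.65 pos [ 0.512  -0.2117  0.1296] zang -68.71 tilt -1.0 w 0.0854 F [-0.  -0.7  1. ]
shift scaled [0.012 0.811 0.002]
yaw scaled -0.001 deg 0.1
```

View pics/wrist9.png

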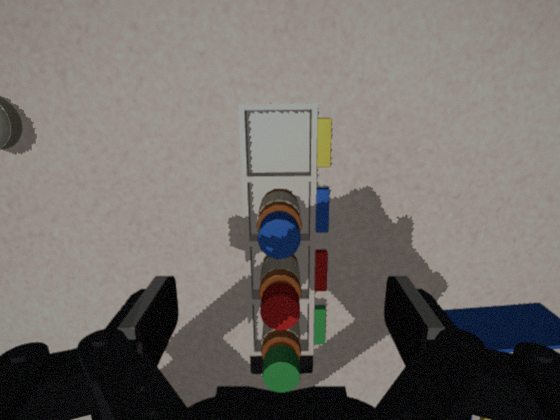

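Blue cap at (279,238), centred between the jaws at column 281. Descend and grip.

```bash
python3 -m inch '[{"grip":0,"x":0.01,"y":0.3,"z":0,"yaw":0},{"grip":0,"x":0.01,"y":0.6,"z":0,"yaw":0},{"grip":0,"x":0.01,"y":0.78,"z":0,"yaw":0},{"grip":0,"x":0.01,"y":0.81,"z":0,"yaw":0},{"grip":0,"x":0.01,"y":0.81,"z":0,"yaw":0},{"grip":0.5,"x":0.01,"y":0.81,"z":0,"yaw":0},{"grip":1,"x":0.01,"y":0.81,"z":0,"yaw":0},{"grip":1,"x":0.01,"y":0.81,"z":0,"yaw":0},{"grip":1,"x":0.01,"y":0.81,"z":0,"yaw":0},{"grip":1,"x":0.01,"y":0.81,"z":0,"yaw":0}]'
python3 plan.py .511 -.2125 .0485 -68.6; python3 snap.py 10 side
```

```text
time_s: 15.95
ee_pos: [0.5114, -0.2124, 0.0495]
ee_rot: [[-0.932, 0.002, 0.363], [-0.363, -0.002, -0.932], [-0.001, -1.0, 0.003]]
force: [-0.5, 2.6, 4.6]
gripper_width: 0.0254
t 15.95 pos [ 0.5114 -0.2124  0.0495] zang -68.7 tilt -1.0 w 0.0254 F [-0.5  2.6  4.6]
shift scaled [ 0.005  0.01  -0.   ]
yaw scaled -0.001 deg 0.1
```

View pics/side10.png

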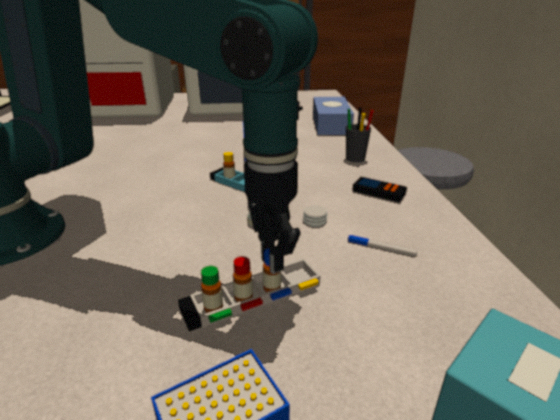

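Blue gripped (25.4 mm). Lift and carry to (.4738,.1901).

```bash
python3 -m inch '[{"grip":1,"x":0,"y":-0.3,"z":0,"yaw":0},{"grip":1,"x":0,"y":-0.7,"z":0,"yaw":0},{"grip":1,"x":0,"y":-1,"z":-0.3,"yaw":-0.12},{"grip":1,"x":0,"y":-1,"z":-0.7,"yaw":-0.24},{"grip":1,"x":0,"y":-1,"z":-1,"yaw":-0.36},{"grip":1,"x":0,"y":-1,"z":-1,"yaw":-0.48},{"grip":1,"x":0,"y":-1,"z":-1,"yaw":-0.6},{"grip":1,"x":0,"y":-1,"z":-1,"yaw":-0.67},{"grip":1,"x":0,"y":-1,"z":-1,"yaw":-0.67}]'
python3 plan.py .4738 .1901 .15 47.2
```

```text
time_s: 17.12
ee_pos: [0.4746, -0.119, 0.1485]
ee_rot: [[-0.194, 0.001, 0.981], [-0.981, -0.002, -0.194], [0.002, -1.0, 0.002]]
force: [0.4, 0.9, -1.1]
gripper_width: 0.0254
t 17.12 pos [ 0.4746 -0.119   0.1485] zang -11.19 tilt -1.0 w 0.0254 F [ 0.4  0.9 -1.1]
shift scaled [-3.031 -0.022 -0.608]
yaw scaled -0.679 deg 58.4
```

```bash
python3 -m inch '[{"grip":1,"x":-0.4,"y":0,"z":-0.08,"yaw":0},{"grip":1,"x":-0.9,"y":-0.02,"z":-0.18,"yaw":0},{"grip":1,"x":-1,"y":-0.02,"z":-0.2,"yaw":0},{"grip":1,"x":-1,"y":-0.02,"z":-0.2,"yaw":0}]'
python3 -m inch '[{"grip":1,"x":-0.4,"y":0,"z":-0.08,"yaw":0},{"grip":1,"x":-0.9,"y":0,"z":-0.18,"yaw":0},{"grip":1,"x":-1,"y":0,"z":-0.2,"yaw":0},{"grip":1,"x":-1,"y":0,"z":-0.2,"yaw":0}]'
python3 plan.py .4738 .1901 .15 47.2
```

```text
time_s: 17.62
ee_pos: [0.4744, -0.0169, 0.1501]
ee_rot: [[-0.194, 0.001, 0.981], [-0.981, -0.003, -0.194], [0.003, -1.0, 0.001]]
force: [-0.4, -0.1, 0.1]
gripper_width: 0.0253
time_s: 18.12
ee_pos: [0.4743, 0.0844, 0.1495]
ee_rot: [[-0.194, 0.001, 0.981], [-0.981, -0.004, -0.194], [0.004, -1.0, 0.001]]
force: [0.8, -0.1, -0.6]
gripper_width: 0.0254
t 18.12 pos [0.4743 0.0844 0.1495] zang -11.18 tilt -0.99999 w 0.0254 F [ 0.8 -0.1 -0.6]
shift scaled [-1.036 -0.009 -0.21 ]
yaw scaled -0.679 deg 58.4
```

```bash
python3 -m inch '[{"grip":1,"x":-0.4,"y":0,"z":-0.08,"yaw":-0.1},{"grip":1,"x":-0.8,"y":0,"z":-0.16,"yaw":-0.2},{"grip":1,"x":-1,"y":0,"z":-0.21,"yaw":-0.32},{"grip":1,"x":-1,"y":0,"z":-0.21,"yaw":-0.44},{"grip":1,"x":-1,"y":0,"z":-0.21,"yaw":-0.56},{"grip":1,"x":-1,"y":0,"z":-0.21,"yaw":-0.68},{"grip":1,"x":-1,"y":0,"z":-0.21,"yaw":-0.68},{"grip":1,"x":-1,"y":0,"z":-0.21,"yaw":-0.68}]'
python3 plan.py .4738 .1901 .0495 47.2
```

```text
time_s: 19.12
ee_pos: [0.4735, 0.1854, 0.1491]
ee_rot: [[0.732, 0.001, 0.682], [-0.682, -0.005, 0.732], [0.004, -1.0, -0.003]]
force: [-0.2, 0.0, 0.5]
gripper_width: 0.0255
t 19.12 pos [0.4735 0.1854 0.1491] zang 47.02 tilt -0.99999 w 0.0255 F [-0.2  0.   0.5]
shift scaled [-0.033  0.995  0.039]
yaw scaled -0.002 deg 0.2
```

```bash
python3 -m inch '[{"grip":1,"x":-0.03,"y":0.2,"z":0.04,"yaw":0},{"grip":1,"x":-0.03,"y":0.5,"z":0.04,"yaw":0},{"grip":1,"x":-0.03,"y":0.75,"z":0.04,"yaw":0},{"grip":1,"x":-0.03,"y":0.88,"z":0.04,"yaw":0},{"grip":1,"x":-0.03,"y":0.91,"z":0.04,"yaw":0},{"grip":1,"x":-0.03,"y":0.91,"z":0.04,"yaw":0}]'
python3 plan.py .4738 .1901 .0495 47.2; python3 snap.py 11 side scene
python3 -c "
from h import *
f=load('side11');s=load('scene11')
a=cv2.resize(f['image'][120:220,190:310],None,fx=5,fy=5,interpolation=2)
b=cv2.resize(s['image'][170:270,350:425],None,fx=5,fy=5,interpolation=2)[:500]
cv2.imwrite('pics/j11.png',cv2.resize(np.hstack([a,b]),(800,410))[:,:,::-1])"
```

```text
time_s: 19.88
ee_pos: [0.4747, 0.19, 0.0588]
ee_rot: [[0.731, 0.002, 0.682], [-0.682, -0.004, 0.731], [0.004, -1.0, -0.002]]
force: [-0.1, 0.8, 0.4]
gripper_width: 0.0253
t 19.88 pos [0.4747 0.19   0.0588] zang 46.99 tilt -0.99999 w 0.0253 F [-0.1  0.8  0.4]
shift scaled [-0.007  0.093 -0.006]
yaw scaled -0.002 deg 0.2
```

View pics/j11.png

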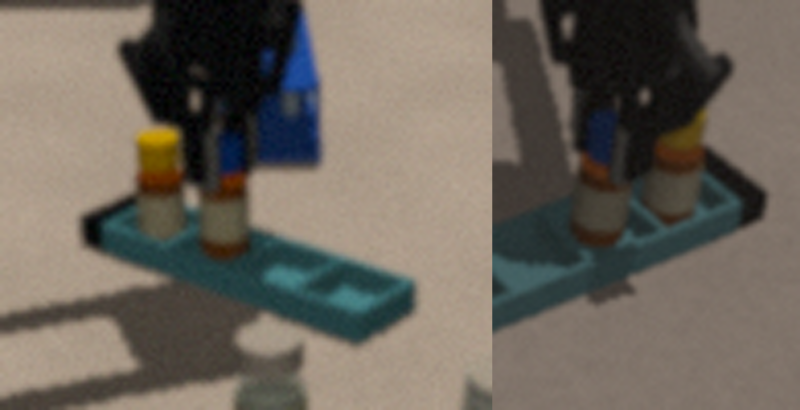

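Blue is above the second pocket and clear of yellow. Lower and release.

```bash
python3 -m inch '[{"grip":1,"x":-0.01,"y":0.04,"z":0,"yaw":0},{"grip":1,"x":-0.01,"y":0.07,"z":0,"yaw":0},{"grip":1,"x":-0.01,"y":0.09,"z":0,"yaw":0},{"grip":1,"x":-0.01,"y":0.095,"z":0,"yaw":0},{"grip":1,"x":-0.01,"y":0.095,"z":0,"yaw":0}]'
python3 -m inch '[{"grip":0.7,"x":0,"y":0,"z":0,"yaw":0},{"grip":0.5,"x":0,"y":0,"z":0,"yaw":0},{"grip":0.2,"x":0,"y":0,"z":0,"yaw":0},{"grip":0.2,"x":0,"y":0,"z":0,"yaw":0},{"grip":0.2,"x":0,"y":-0.2,"z":0,"yaw":0},{"grip":0.2,"x":0,"y":-0.6,"z":0,"yaw":0},{"grip":0.2,"x":0,"y":-1,"z":0,"yaw":0},{"grip":0.2,"x":0,"y":-1,"z":0,"yaw":0}]'
python3 snap.py 12 wrist;python3 plan.py .464 -.2315 .15 -68.6
```

```text
time_s: 20.6
ee_pos: [0.4743, 0.1909, 0.0498]
ee_rot: [[0.731, 0.003, 0.682], [-0.682, -0.004, 0.731], [0.005, -1.0, -0.001]]
force: [-0.1, -0.2, -0.6]
gripper_width: 0.0257
time_s: 21.6
ee_pos: [0.4765, 0.192, 0.1544]
ee_rot: [[0.731, 0.012, 0.682], [-0.682, -0.001, 0.731], [0.01, -1.0, 0.007]]
force: [-0.1, 0.2, -0.4]
gripper_width: 0.0682
t 21.65 pos [0.4751 0.1916 0.1518] zang 47.01 tilt -0.99997 w 0.0683 F [-0.5 -0.  -1.3]
shift scaled [ 2.804  0.029 -3.17 ]
yaw scaled 1.345 deg -115.6
```

View pics/wrist12.png

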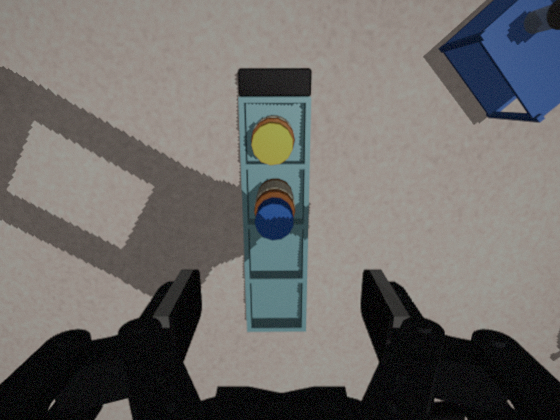

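Yellow and blue stand in the first two pockets from the black end. Next is red.

```bash
python3 -m inch '[{"grip":0.1,"x":0.35,"y":0,"z":-0.4,"yaw":0},{"grip":0,"x":0.7,"y":0,"z":-0.8,"yaw":0},{"grip":0,"x":0.88,"y":0,"z":-1,"yaw":0},{"grip":0,"x":0.88,"y":0,"z":-1,"yaw":0}]'
python3 -m inch '[{"grip":0,"x":0.35,"y":0,"z":-0.4,"yaw":0},{"grip":0,"x":0.7,"y":0,"z":-0.8,"yaw":0},{"grip":0,"x":0.88,"y":0,"z":-1,"yaw":0},{"grip":0,"x":0.88,"y":0,"z":-1,"yaw":0}]'
python3 -m inch '[{"grip":0,"x":0.3,"y":0,"z":-0.35,"yaw":0.12},{"grip":0,"x":0.6,"y":0,"z":-0.7,"yaw":0.24},{"grip":0,"x":0.88,"y":0,"z":-1,"yaw":0.36},{"grip":0,"x":0.88,"y":0,"z":-1,"yaw":0.48},{"grip":0,"x":0.88,"y":0,"z":-1,"yaw":0.6},{"grip":0,"x":0.88,"y":0,"z":-1,"yaw":0.68},{"grip":0,"x":0.88,"y":0,"z":-1,"yaw":0.68}]'
python3 plan.py .464 -.2315 .13 -68.6
```

```text
time_s: 22.15
ee_pos: [0.4704, 0.057, 0.1505]
ee_rot: [[0.729, 0.004, 0.684], [-0.684, -0.003, 0.729], [0.005, -1.0, 0.001]]
force: [-0.5, 1.1, -1.3]
gripper_width: 0.0857
time_s: 22.65
ee_pos: [0.4658, -0.0764, 0.1498]
ee_rot: [[0.728, 0.002, 0.686], [-0.686, -0.002, 0.728], [0.003, -1.0, 0.0]]
force: [-0.4, 0.3, 0.0]
gripper_width: 0.0852
time_s: 23.52
ee_pos: [0.4617, -0.2077, 0.1493]
ee_rot: [[-0.2, 0.002, 0.98], [-0.98, -0.0, -0.2], [-0.0, -1.0, 0.002]]
force: [-0.0, 1.0, 0.4]
gripper_width: 0.0851
t 23.52 pos [ 0.4617 -0.2077  0.1493] zang -11.55 tilt -1.0 w 0.0851 F [-0.   1.   0.4]
shift scaled [0.228 0.193 0.07 ]
yaw scaled 0.664 deg -57.0
```

```bash
python3 -m inch '[{"grip":0,"x":0.1,"y":0,"z":0.04,"yaw":0.12},{"grip":0,"x":0.23,"y":0.1,"z":0.07,"yaw":0.24},{"grip":0,"x":0.23,"y":0.19,"z":0.07,"yaw":0.36},{"grip":0,"x":0.23,"y":0.19,"z":0.07,"yaw":0.48},{"grip":0,"x":0.23,"y":0.19,"z":0.07,"yaw":0.6},{"grip":0,"x":0.23,"y":0.19,"z":0.07,"yaw":0.665},{"grip":0,"x":0.23,"y":0.19,"z":0.07,"yaw":0.665}]'
python3 plan.py .464 -.2315 .0485 -68.6; python3 snap.py 13 wrist
```

```text
time_s: 24.4
ee_pos: [0.4643, -0.2306, 0.13]
ee_rot: [[-0.93, 0.001, 0.367], [-0.367, 0.0, -0.93], [-0.001, -1.0, 0.0]]
force: [-0.3, 0.1, 0.2]
gripper_width: 0.0855
t 24.4 pos [ 0.4643 -0.2306  0.13  ] zang -68.47 tilt -1.0 w 0.0855 F [-0.3  0.1  0.2]
shift scaled [0.007 0.815 0.007]
yaw scaled 0.002 deg -0.1
```

View pics/wrist13.png

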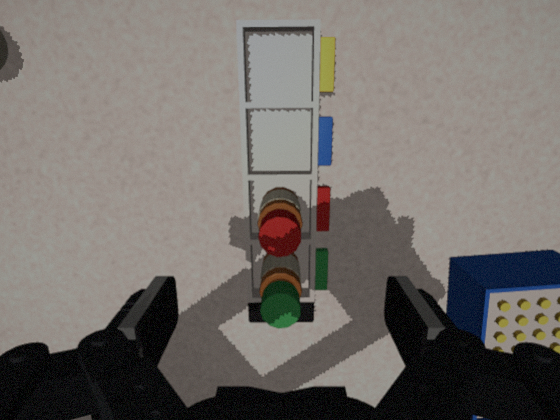

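Red cap at (280,236), aligned as blue was. The blue tip box at right needs a clearance check.

```bash
python3 -c "
from h import *
f=load('wrist13')
for z in(0,.03,.05,.07): print(z,cast(f,[(449,258),(487,287),(484,345)],z)[:,:2].round(3).tolist())
s=load('side0')
for z in(0,.05,.07): print(z,cast(s,[(255,356),(155,402),(288,395)],z)[:,:2].round(3).tolist())"
```

```text
0 [[0.472, -0.38], [0.46, -0.424], [0.408, -0.453]]
0.03 [[0.479, -0.361], [0.468, -0.4], [0.422, -0.426]]
0.05 [[0.484, -0.348], [0.474, -0.384], [0.431, -0.407]]
0.07 [[0.488, -0.335], [0.479, -0.368], [0.441, -0.389]]
0 [[0.477, -0.344], [0.356, -0.399], [0.514, -0.406]]
0.05 [[0.477, -0.387], [0.369, -0.435], [0.51, -0.442]]
0.07 [[0.477, -0.404], [0.375, -0.45], [0.508, -0.456]]
```

The box is more than 7 cm from the jaws. Grip red.

```bash
python3 -m inch '[{"grip":0,"x":0.01,"y":0.3,"z":0.01,"yaw":0},{"grip":0,"x":0.01,"y":0.6,"z":0.01,"yaw":0},{"grip":0,"x":0.01,"y":0.78,"z":0.01,"yaw":0},{"grip":0,"x":0.01,"y":0.82,"z":0.01,"yaw":0},{"grip":0,"x":0.01,"y":0.82,"z":0.01,"yaw":0},{"grip":0.5,"x":0.01,"y":0.82,"z":0.01,"yaw":0},{"grip":1,"x":0.01,"y":0.82,"z":0.01,"yaw":0},{"grip":1,"x":0.01,"y":0.82,"z":0.01,"yaw":0},{"grip":1,"x":0.01,"y":0.82,"z":0.01,"yaw":0},{"grip":1,"x":0.01,"y":0.82,"z":0.01,"yaw":0}]'
python3 plan.py .464 -.2315 .0485 -68.6
```

```text
time_s: 25.7
ee_pos: [0.4641, -0.232, 0.0488]
ee_rot: [[-0.93, 0.002, 0.367], [-0.367, 0.0, -0.93], [-0.002, -1.0, 0.0]]
force: [-0.8, 2.3, 4.5]
gripper_width: 0.0261
t 25.7 pos [ 0.4641 -0.232   0.0488] zang -68.47 tilt -1.0 w 0.0261 F [-0.8  2.3  4.5]
shift scaled [-0.001  0.003 -0.005]
yaw scaled 0.002 deg -0.1
```

```bash
python3 -m inch '[{"grip":1,"x":0,"y":-0.3,"z":0,"yaw":0},{"grip":1,"x":0,"y":-0.7,"z":0,"yaw":0},{"grip":1,"x":0,"y":-1,"z":-0.3,"yaw":-0.12},{"grip":1,"x":0,"y":-1,"z":-0.7,"yaw":-0.24},{"grip":1,"x":0,"y":-1,"z":-1,"yaw":-0.36},{"grip":1,"x":0,"y":-1,"z":-1,"yaw":-0.48},{"grip":1,"x":0,"y":-1,"z":-1,"yaw":-0.6},{"grip":1,"x":0,"y":-1,"z":-1,"yaw":-0.67},{"grip":1,"x":0,"y":-1,"z":-1,"yaw":-0.67}]'
python3 plan.py .5106 .1561 .15 47.2; python3 snap.py 14 side
```

```text
time_s: 26.82
ee_pos: [0.4269, -0.139, 0.1481]
ee_rot: [[-0.19, 0.001, 0.982], [-0.982, 0.0, -0.19], [-0.001, -1.0, 0.001]]
force: [-1.2, 0.4, -0.1]
gripper_width: 0.0259
t 26.82 pos [ 0.4269 -0.139   0.1481] zang -10.96 tilt -1.0 w 0.0259 F [-1.2  0.4 -0.1]
shift scaled [-3.056 -0.016  0.261]
yaw scaled -0.677 deg 58.2
```

View pics/side14.png

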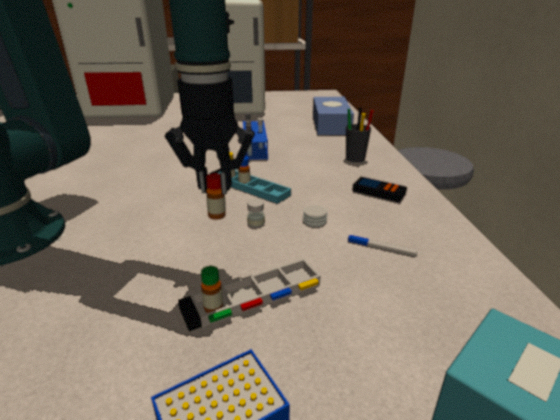

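Red is held upright at (215,200). On to the third pocket.

```bash
python3 -m inch '[{"grip":1,"x":-0.4,"y":0,"z":0.04,"yaw":0},{"grip":1,"x":-0.9,"y":-0.02,"z":0.08,"yaw":0},{"grip":1,"x":-1,"y":-0.02,"z":0.09,"yaw":0},{"grip":1,"x":-1,"y":-0.02,"z":0.09,"yaw":0}]'
python3 -m inch '[{"grip":1,"x":-0.4,"y":0,"z":0.04,"yaw":0},{"grip":1,"x":-0.9,"y":0,"z":0.08,"yaw":0},{"grip":1,"x":-1,"y":0,"z":0.09,"yaw":0},{"grip":1,"x":-1,"y":0,"z":0.09,"yaw":0}]'
python3 -m inch '[{"grip":1,"x":-0.4,"y":0,"z":0.04,"yaw":-0.1},{"grip":1,"x":-0.8,"y":0,"z":0.08,"yaw":-0.2},{"grip":1,"x":-1,"y":0,"z":0.08,"yaw":-0.32},{"grip":1,"x":-1,"y":0,"z":0.08,"yaw":-0.44},{"grip":1,"x":-1,"y":0,"z":0.08,"yaw":-0.56},{"grip":1,"x":-1,"y":0,"z":0.08,"yaw":-0.68},{"grip":1,"x":-1,"y":0,"z":0.08,"yaw":-0.68},{"grip":1,"x":-1,"y":0,"z":0.08,"yaw":-0.68}]'
python3 plan.py .5106 .1561 .0485 47.2
```

```text
time_s: 27.38
ee_pos: [0.4548, -0.0424, 0.1501]
ee_rot: [[-0.19, 0.001, 0.982], [-0.982, -0.0, -0.19], [0.0, -1.0, 0.001]]
force: [0.2, 0.2, -0.5]
gripper_width: 0.0257
time_s: 27.88
ee_pos: [0.4826, 0.0533, 0.1498]
ee_rot: [[-0.19, 0.0, 0.982], [-0.982, -0.001, -0.19], [0.001, -1.0, 0.001]]
force: [0.6, 0.3, -0.3]
gripper_width: 0.0261
time_s: 28.88
ee_pos: [0.5096, 0.1487, 0.1497]
ee_rot: [[0.734, 0.0, 0.679], [-0.679, -0.002, 0.734], [0.001, -1.0, -0.001]]
force: [0.2, -0.1, -0.9]
gripper_width: 0.0257
t 28.88 pos [0.5096 0.1487 0.1497] zang 47.23 tilt -1.0 w 0.0257 F [ 0.2 -0.1 -0.9]
shift scaled [-0.044  1.012  0.062]
yaw scaled 0.0 deg -0.0
```

```bash
python3 -m inch '[{"grip":1,"x":-0.04,"y":0.2,"z":0.06,"yaw":0},{"grip":1,"x":-0.04,"y":0.5,"z":0.06,"yaw":0},{"grip":1,"x":-0.04,"y":0.75,"z":0.06,"yaw":0},{"grip":1,"x":-0.04,"y":0.88,"z":0.06,"yaw":0},{"grip":1,"x":-0.04,"y":0.91,"z":0.06,"yaw":0},{"grip":1,"x":-0.04,"y":0.91,"z":0.06,"yaw":0}]'
python3 plan.py .5106 .1561 .0485 47.2; python3 snap.py 15 side scene
python3 -c "
from h import *
f=load('side15');s=load('scene15')
a=cv2.resize(f['image'][120:220,190:310],None,fx=5,fy=5,interpolation=2)
b=cv2.resize(s['image'][170:270,340:425],None,fx=5,fy=5,interpolation=2)[:500]
cv2.imwrite('pics/j15.png',cv2.resize(np.hstack([a,b]),(800,390))[:,:,::-1])"
```

```text
time_s: 29.62
ee_pos: [0.5114, 0.1557, 0.0595]
ee_rot: [[0.734, 0.002, 0.679], [-0.679, -0.001, 0.734], [0.002, -1.0, 0.0]]
force: [0.4, 0.8, -0.5]
gripper_width: 0.0261
t 29.62 pos [0.5114 0.1557 0.0595] zang 47.2 tilt -1.0 w 0.0261 F [ 0.4  0.8 -0.5]
shift scaled [-0.008  0.11  -0.002]
yaw scaled 0.0 deg -0.0
```

View pics/j15.png

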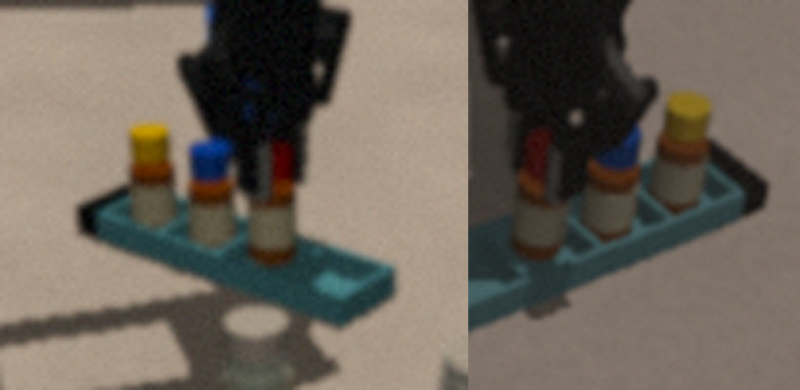

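Red is over the third pocket. Lower and release.

```bash
python3 -m inch '[{"grip":1,"x":-0.01,"y":0.05,"z":0,"yaw":0},{"grip":1,"x":-0.01,"y":0.08,"z":0,"yaw":0},{"grip":1,"x":-0.01,"y":0.1,"z":0,"yaw":0},{"grip":1,"x":-0.01,"y":0.11,"z":0,"yaw":0},{"grip":1,"x":-0.01,"y":0.11,"z":0,"yaw":0}]'
python3 -m inch '[{"grip":0.7,"x":0,"y":0,"z":0,"yaw":0},{"grip":0.5,"x":0,"y":0,"z":0,"yaw":0},{"grip":0.2,"x":0,"y":0,"z":0,"yaw":0},{"grip":0.2,"x":0,"y":0,"z":0,"yaw":0},{"grip":0.2,"x":0,"y":-0.2,"z":0,"yaw":0},{"grip":0.2,"x":0,"y":-0.6,"z":0,"yaw":0},{"grip":0.2,"x":0,"y":-1,"z":0,"yaw":0},{"grip":0.2,"x":0,"y":-1,"z":0,"yaw":0}]'
python3 snap.py 16 wrist;python3 plan.py .4185 -.2495 .15 -68.6
```

```text
time_s: 30.35
ee_pos: [0.511, 0.1565, 0.049]
ee_rot: [[0.734, 0.003, 0.679], [-0.679, -0.001, 0.734], [0.003, -1.0, 0.001]]
force: [0.3, -0.4, -0.5]
gripper_width: 0.0256
time_s: 31.35
ee_pos: [0.5133, 0.1572, 0.1538]
ee_rot: [[0.734, 0.012, 0.679], [-0.679, 0.001, 0.734], [0.008, -1.0, 0.009]]
force: [-0.2, -0.3, -0.1]
gripper_width: 0.0681
t 31.4 pos [0.5119 0.1569 0.1511] zang 47.22 tilt -0.99997 w 0.0685 F [-0.   1.3 -0.6]
shift scaled [ 2.075  0.006 -3.617]
yaw scaled 1.348 deg -115.8
```

View pics/wrist16.png

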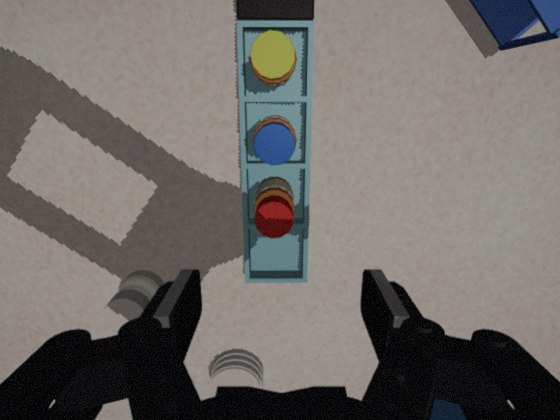

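Three are in place. There is a glass bottle to the left at (135,290), which I'll check before placing green. Now fetching green.

```bash
python3 -m inch '[{"grip":0.1,"x":0.25,"y":0,"z":-0.4,"yaw":0},{"grip":0,"x":0.5,"y":0,"z":-0.8,"yaw":0},{"grip":0,"x":0.6,"y":0,"z":-1,"yaw":0},{"grip":0,"x":0.6,"y":0,"z":-1,"yaw":0}]'
python3 -m inch '[{"grip":0,"x":0.25,"y":0,"z":-0.4,"yaw":0},{"grip":0,"x":0.5,"y":0,"z":-0.8,"yaw":0},{"grip":0,"x":0.6,"y":0,"z":-1,"yaw":0},{"grip":0,"x":0.6,"y":0,"z":-1,"yaw":0}]'
python3 -m inch '[{"grip":0,"x":0.2,"y":0,"z":-0.35,"yaw":0.12},{"grip":0,"x":0.4,"y":0,"z":-0.7,"yaw":0.24},{"grip":0,"x":0.6,"y":0,"z":-1,"yaw":0.36},{"grip":0,"x":0.6,"y":0,"z":-1,"yaw":0.48},{"grip":0,"x":0.6,"y":0,"z":-1,"yaw":0.6},{"grip":0,"x":0.6,"y":0,"z":-1,"yaw":0.68},{"grip":0,"x":0.6,"y":0,"z":-1,"yaw":0.68}]'
python3 plan.py .4185 -.2495 .13 -68.6
python3 -c "
from h import *
f=load('wrist1');print('bottle');g=load('wrist2')
s=load('side0');c=load('scene0')
for z in(.03,.05,.06): print(z,'side top',cast(s,(256,205),z)[0].round(3),'scene',cast(c,(293,204),z)[0].round(3),'w2',cast(g,(114,208),z)[0].round(3))"
```

```text
time_s: 31.9
ee_pos: [0.4868, 0.0416, 0.1494]
ee_rot: [[0.732, 0.004, 0.681], [-0.681, -0.0, 0.732], [0.003, -1.0, 0.003]]
force: [0.2, -0.6, 0.3]
gripper_width: 0.0855
time_s: 32.4
ee_pos: [0.4623, -0.0727, 0.1483]
ee_rot: [[0.731, 0.003, 0.683], [-0.683, 0.001, 0.731], [0.002, -1.0, 0.002]]
force: [0.3, 0.5, 0.1]
gripper_width: 0.0857
time_s: 33.28
ee_pos: [0.4384, -0.1853, 0.1476]
ee_rot: [[-0.196, 0.002, 0.981], [-0.981, 0.002, -0.196], [-0.002, -1.0, 0.002]]
force: [-0.2, -0.0, -0.7]
gripper_width: 0.085
t 33.27 pos [ 0.4384 -0.1853  0.1476] zang -11.3 tilt -1.0 w 0.085 F [-0.2 -0.  -0.7]
shift scaled [ 0.669  0.174 -0.07 ]
yaw scaled 0.667 deg -57.3
bottle
0.03 side top [0.496 0.027 0.03 ] scene [ 0.473 -0.003  0.03 ] w2 [0.488 0.01  0.03 ]
0.05 side top [ 0.495 -0.01   0.05 ] scene [0.5   0.005 0.05 ] w2 [0.497 0.003 0.05 ]
0.06 side top [ 0.494 -0.029  0.06 ] scene [0.513 0.009 0.06 ] w2 [ 0.502 -0.     0.06 ]
```

The bottle is at (0.497, 0.003), about 77 mm clear of the last drop. Continue to green.

```bash
python3 -m inch '[{"grip":0,"x":0.3,"y":0,"z":-0.03,"yaw":0.12},{"grip":0,"x":0.67,"y":0.1,"z":-0.07,"yaw":0.24},{"grip":0,"x":0.67,"y":0.17,"z":-0.07,"yaw":0.36},{"grip":0,"x":0.67,"y":0.17,"z":-0.07,"yaw":0.48},{"grip":0,"x":0.67,"y":0.17,"z":-0.07,"yaw":0.6},{"grip":0,"x":0.67,"y":0.17,"z":-0.07,"yaw":0.67},{"grip":0,"x":0.67,"y":0.17,"z":-0.07,"yaw":0.67}]'
python3 plan.py .4185 -.2495 .0485 -68.6; python3 snap.py 17 wrist
```

```text
time_s: 34.15
ee_pos: [0.4189, -0.2488, 0.1301]
ee_rot: [[-0.931, 0.002, 0.364], [-0.364, 0.003, -0.931], [-0.003, -1.0, -0.002]]
force: [0.8, 0.6, 0.2]
gripper_width: 0.0855
t 34.15 pos [ 0.4189 -0.2488  0.1301] zang -68.66 tilt -0.99999 w 0.0855 F [0.8 0.6 0.2]
shift scaled [0.009 0.816 0.006]
yaw scaled -0.001 deg 0.1
```

View pics/wrist17.png

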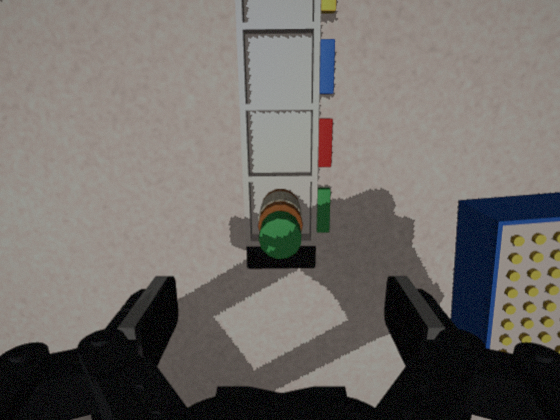

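Green cap at (280,237), aligned as before.

```bash
python3 -m inch '[{"grip":0,"x":0.01,"y":0.3,"z":0.01,"yaw":0},{"grip":0,"x":0.01,"y":0.6,"z":0.01,"yaw":0},{"grip":0,"x":0.01,"y":0.78,"z":0.01,"yaw":0},{"grip":0,"x":0.01,"y":0.82,"z":0.01,"yaw":0},{"grip":0,"x":0.01,"y":0.82,"z":0.01,"yaw":0},{"grip":0.5,"x":0.01,"y":0.82,"z":0.01,"yaw":0},{"grip":1,"x":0.01,"y":0.82,"z":0.01,"yaw":0},{"grip":1,"x":0.01,"y":0.82,"z":0.01,"yaw":0},{"grip":1,"x":0.01,"y":0.82,"z":0.01,"yaw":0},{"grip":1,"x":0.01,"y":0.82,"z":0.01,"yaw":0}]'
python3 plan.py .4185 -.2495 .0485 -68.6
```

```text
time_s: 35.45
ee_pos: [0.4188, -0.25, 0.0489]
ee_rot: [[-0.931, 0.003, 0.364], [-0.364, 0.002, -0.931], [-0.004, -1.0, -0.001]]
force: [-1.4, 2.7, 4.8]
gripper_width: 0.0258
t 35.45 pos [ 0.4188 -0.25    0.0489] zang -68.65 tilt -0.99999 w 0.0258 F [-1.4  2.7  4.8]
shift scaled [ 0.001  0.004 -0.006]
yaw scaled -0.001 deg 0.0
```

```bash
python3 -m inch '[{"grip":1,"x":0,"y":-0.3,"z":0,"yaw":0},{"grip":1,"x":0,"y":-0.7,"z":0,"yaw":0},{"grip":1,"x":0,"y":-1,"z":-0.3,"yaw":-0.12},{"grip":1,"x":0,"y":-1,"z":-0.7,"yaw":-0.24},{"grip":1,"x":0,"y":-1,"z":-1,"yaw":-0.36},{"grip":1,"x":0,"y":-1,"z":-1,"yaw":-0.48},{"grip":1,"x":0,"y":-1,"z":-1,"yaw":-0.6},{"grip":1,"x":0,"y":-1,"z":-1,"yaw":-0.67},{"grip":1,"x":0,"y":-1,"z":-1,"yaw":-0.67}]'
python3 plan.py .5473 .1222 .15 47.2; python3 snap.py 18 side
```

```text
time_s: 36.58
ee_pos: [0.3818, -0.1571, 0.1484]
ee_rot: [[-0.193, 0.002, 0.981], [-0.981, 0.002, -0.193], [-0.003, -1.0, 0.002]]
force: [-0.1, -0.1, -0.5]
gripper_width: 0.0256
t 36.58 pos [ 0.3818 -0.1571  0.1484] zang -11.14 tilt -0.99999 w 0.0256 F [-0.1 -0.1 -0.5]
shift scaled [-3.06  -0.005  1.084]
yaw scaled -0.679 deg 58.3
```

View pics/side18.png

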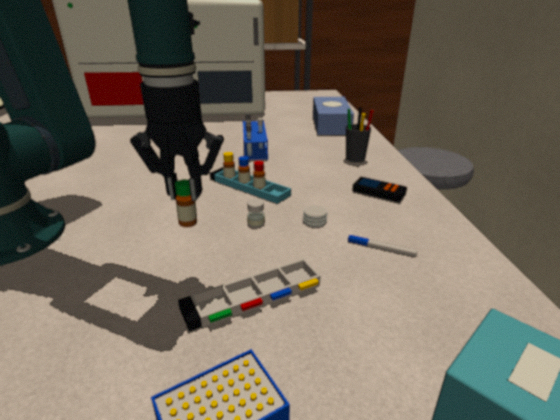

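Green is held at (186,203), the storage rack is empty, and the three placed vials are standing.

```bash
python3 -m inch '[{"grip":1,"x":-0.4,"y":0,"z":0.14,"yaw":0},{"grip":1,"x":-0.9,"y":-0.02,"z":0.32,"yaw":0},{"grip":1,"x":-1,"y":-0.02,"z":0.36,"yaw":0},{"grip":1,"x":-1,"y":-0.02,"z":0.36,"yaw":0}]'
python3 -m inch '[{"grip":1,"x":-0.4,"y":0,"z":0.14,"yaw":0},{"grip":1,"x":-0.9,"y":0,"z":0.32,"yaw":0},{"grip":1,"x":-1,"y":0,"z":0.36,"yaw":0},{"grip":1,"x":-1,"y":0,"z":0.36,"yaw":0}]'
python3 -m inch '[{"grip":1,"x":-0.4,"y":0,"z":0.14,"yaw":-0.1},{"grip":1,"x":-0.8,"y":0,"z":0.3,"yaw":-0.2},{"grip":1,"x":-1,"y":0,"z":0.35,"yaw":-0.32},{"grip":1,"x":-1,"y":0,"z":0.35,"yaw":-0.44},{"grip":1,"x":-1,"y":0,"z":0.35,"yaw":-0.56},{"grip":1,"x":-1,"y":0,"z":0.35,"yaw":-0.68},{"grip":1,"x":-1,"y":0,"z":0.35,"yaw":-0.68},{"grip":1,"x":-1,"y":0,"z":0.35,"yaw":-0.68}]'
python3 plan.py .5473 .1222 .0485 47.2
```

```text
time_s: 37.12
ee_pos: [0.4365, -0.0658, 0.1505]
ee_rot: [[-0.193, 0.001, 0.981], [-0.981, 0.002, -0.193], [-0.002, -1.0, 0.001]]
force: [-0.6, 0.5, -0.5]
gripper_width: 0.0255
time_s: 37.62
ee_pos: [0.4908, 0.0245, 0.1504]
ee_rot: [[-0.193, 0.0, 0.981], [-0.981, 0.001, -0.193], [-0.001, -1.0, -0.0]]
force: [0.6, -0.2, -0.4]
gripper_width: 0.0255
time_s: 38.62
ee_pos: [0.5443, 0.1145, 0.1505]
ee_rot: [[0.732, -0.0, 0.681], [-0.681, 0.001, 0.732], [-0.0, -1.0, 0.0]]
force: [0.1, -0.7, -1.1]
gripper_width: 0.0256
t 38.62 pos [0.5443 0.1145 0.1505] zang 47.05 tilt -1.0 w 0.0256 F [ 0.1 -0.7 -1.1]
shift scaled [-0.03   1.02   0.076]
yaw scaled -0.002 deg 0.2
```

```bash
python3 -m inch '[{"grip":1,"x":-0.03,"y":0.2,"z":0.08,"yaw":0},{"grip":1,"x":-0.03,"y":0.5,"z":0.08,"yaw":0},{"grip":1,"x":-0.03,"y":0.75,"z":0.08,"yaw":0},{"grip":1,"x":-0.03,"y":0.88,"z":0.08,"yaw":0},{"grip":1,"x":-0.03,"y":0.92,"z":0.08,"yaw":0},{"grip":1,"x":-0.03,"y":0.92,"z":0.08,"yaw":0}]'
python3 plan.py .5473 .1222 .0485 47.2; python3 snap.py 19 side scene
python3 -c "
from h import *
f=load('side19');s=load('scene19')
a=cv2.resize(f['image'][120:220,190:310],None,fx=5,fy=5,interpolation=2)
b=cv2.resize(s['image'][170:270,310:425],None,fx=5,fy=5,interpolation=2)[:500]
cv2.imwrite('pics/j19.png',cv2.resize(np.hstack([a,b]),(800,340))[:,:,::-1])"
```

```text
time_s: 39.38
ee_pos: [0.5481, 0.1224, 0.0593]
ee_rot: [[0.732, 0.001, 0.682], [-0.682, 0.001, 0.732], [0.0, -1.0, 0.001]]
force: [-0.1, 0.4, 0.4]
gripper_width: 0.0255
t 39.38 pos [0.5481 0.1224 0.0593] zang 47.02 tilt -1.0 w 0.0255 F [-0.1  0.4  0.4]
shift scaled [-0.004  0.108 -0.007]
yaw scaled -0.002 deg 0.2
```

View pics/j19.png

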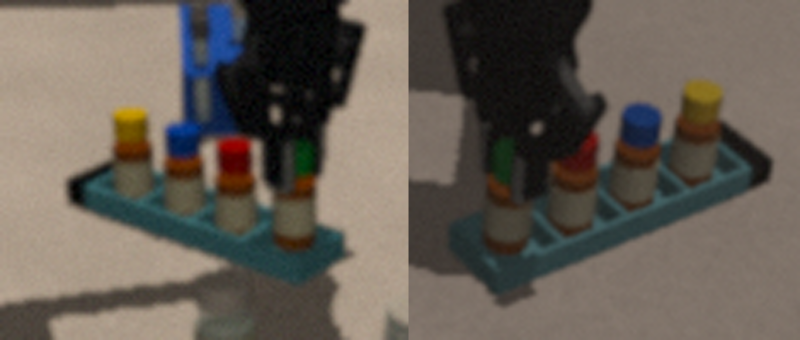

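Green is over the last pocket. Lower, release and retreat.

```bash
python3 -m inch '[{"grip":1,"x":0,"y":0.05,"z":-0.01,"yaw":0},{"grip":1,"x":0,"y":0.08,"z":-0.01,"yaw":0},{"grip":1,"x":0,"y":0.1,"z":-0.01,"yaw":0},{"grip":1,"x":0,"y":0.11,"z":-0.01,"yaw":0},{"grip":1,"x":0,"y":0.11,"z":-0.01,"yaw":0}]'
python3 -m inch '[{"grip":0.7,"x":0,"y":0,"z":0,"yaw":0},{"grip":0.5,"x":0,"y":0,"z":0,"yaw":0},{"grip":0.2,"x":0,"y":0,"z":0,"yaw":0},{"grip":0.2,"x":0,"y":0,"z":0,"yaw":0},{"grip":0.2,"x":0,"y":-0.2,"z":0,"yaw":0},{"grip":0.2,"x":0,"y":-0.6,"z":0,"yaw":0},{"grip":0.2,"x":0,"y":-1,"z":0,"yaw":0},{"grip":0.2,"x":0,"y":-1,"z":0,"yaw":0}]'
python3 -m inch '[{"grip":0.2,"x":0.4,"y":-0.3,"z":0,"yaw":0},{"grip":0.2,"x":0.5,"y":-0.8,"z":0,"yaw":0},{"grip":0.2,"x":0.5,"y":-0.8,"z":0,"yaw":0},{"grip":0.2,"x":0.5,"y":-0.8,"z":0,"yaw":0},{"grip":0.2,"x":0.5,"y":-0.8,"z":0,"yaw":0}]'
python3 snap.py 20 wrist side scene
python3 -c "
from h import *
f=load('side20');s=load('scene20');w=load('wrist20')
a=cv2.resize(f['image'][130:210,195:305],(412,300),interpolation=2)
b=cv2.resize(s['image'][180:270,310:425],(383,300),interpolation=2)
cv2.imwrite('pics/j20.png',np.hstack([a,b])[:,:,::-1])"
```

```text
time_s: 40.1
ee_pos: [0.5478, 0.1218, 0.049]
ee_rot: [[0.732, 0.002, 0.682], [-0.682, 0.001, 0.732], [0.001, -1.0, 0.002]]
force: [-0.7, 0.4, 0.4]
gripper_width: 0.0256
time_s: 41.1
ee_pos: [0.5502, 0.1221, 0.1539]
ee_rot: [[0.732, 0.012, 0.681], [-0.682, 0.002, 0.732], [0.007, -1.0, 0.009]]
force: [0.6, -0.8, -0.0]
gripper_width: 0.0687
time_s: 41.72
ee_pos: [0.5847, 0.0881, 0.2318]
ee_rot: [[0.732, 0.007, 0.681], [-0.681, 0.002, 0.732], [0.004, -1.0, 0.006]]
force: [0.0, -0.6, -0.4]
gripper_width: 0.0681
```

View pics/wrist20.png

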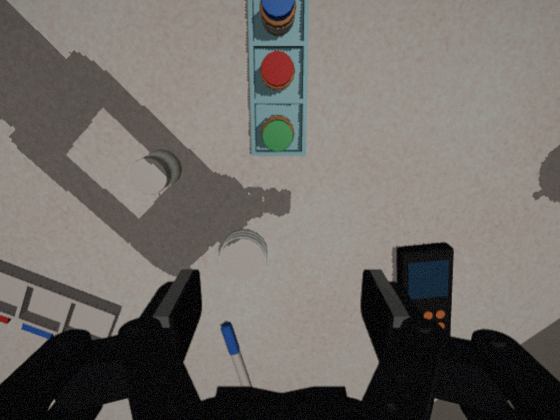

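View pics/j20.png

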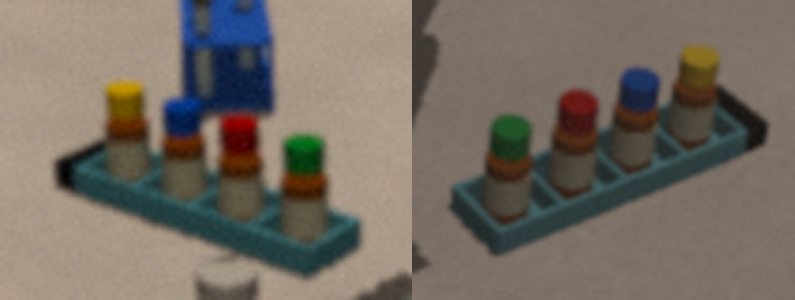

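All four stand upright in their own pockets. From the black end they run yellow, blue, red, green, and the gripper is clear.

```bash
python3 -c "
from bench import finish_job,observe
print(abs(observe()['joint_vel']).max()); print(finish_job())"
```

```text
0.012615888303544175
the job is handed in; nothing more can be done
None
```

I moved all four vials into the blue-green rack in reverse order. In the white rack the order from the black end was green, red, blue, yellow; in the blue-green rack it is now yellow, blue, red, green. Each vial was gripped by its cap, lowered to its measured pick-up height and then released. I handed the job in at about 42 s of the 99 s allowed.

- **Last pictures:** the scene and side views show all four vials upright, one per pocket, with the gripper clear. The last wrist picture agrees, but it showed only the green, red and blue vials.
- **Forces:** the tool force readings I printed stayed below about 6 N. I did not log the peaks during moves.
- **Disagreement:** early readings of the blue-green rack's centre from the scene and side cameras differed by about 6–8 mm. I used a wrist-camera measurement instead, which matched the rack's stated size.

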